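# Trim and load the brush-tube dryer

## Robot

A 6-joint arm with a two-finger parallel gripper is mounted at the origin on the work surface. World frame = base frame: x ahead of the robot, y to its left, z up, the work surface at z = 0. Lengths are in m, angles in degrees, forces in N, time in s.
With the tool pointing down it reaches from about 0.25 to 0.725 m from the base axis. Payload 9.7 kg.
Tool frame: the origin (TCP) lies at the very end of the fingers, on their centre line; the grasp point (between the pads) lies 19 mm behind it; y points along the fingers, x is the direction in which the jaws open and shut, and the axes are right-handed (so a half turn about y gives the same grasp; the last joint's range is limited). The gripper opens to 85 mm and grips with 20 to 120 N. Pads are 22 mm wide; open, the fingers measure 114 mm over their backs; the gripper's body (76 mm by 85 mm) begins 54 mm behind the grasp point. The pads swing forward as they close: fully open they stand 13 mm farther back than shut.
Start: joints at [67.437, 4.979, 10.078, 95.1, 0, 90], TCP at [0.211, 0.508, 0.231] pointing down, gripper open.
Joint ranges: [-179.16, 179.16], [-48.56, 103.87], [-65.8, 70.77], [-126.05, 130.52], [-82.76, 87.17], [-180, 180]. Speed limits (degrees/s): [127.2, 127.2, 147.25, 180, 180, 180].

## Interface

Orientations are given as [roll, pitch, yaw] about the fixed x, y, z axes, in that order (R = Rz(yaw) Ry(pitch) Rx(roll)).
In Python, from workcell import bot gives the robot as it stands.
- The arm moves only by the shell command python3 -m jog 'ROWS' [FORCE]. ROWS is JSON, a list of rows, each a list of 7 numbers: the closure, from 0 (fully open) to 1 (shut), then the shift along the world's x, y, z in units of 25 mm (1.0 is 25 mm), then the turn, a rotation vector about the world's x, y, z in units of 5 degrees (1.0 is 5 degrees). A call has 1 to 5 rows; each row is the pose to reach, as a shift and turn from the pose commanded when the call began; what a row does not reach only later rows make up. A row lasts 1/10 s, in which the tool goes at most 50 mm and 8.59 degrees, less where a joint would pass 70% of its speed; a pose out of reach is approached as far as the arm can. A call with a gripper value outside its range is refused whole. The fingers move at their own pace and stop on an object; FORCE is the grip in N (left out, the last holds). Time passes only in rows, so rows that repeat a pose let the fingers close. It gives the time, the measured TCP pose, the force and the opening at its end, in the units of the state.
- bot.get_obs(): the state, without advancing time (a new reading comes with each control period).
- bot.camera(name): name is "scene" or "top"; returns (picture, depth): 400x640x3 uint8, red, green, blue; 400x640 float32, m along the optical axis (not along the pixel's ray), 0 where there is no reading.
- bot.camera_model(name): a dict with "fx", "fy", "cx", "cy" (pixels), "rvec" (rotation vector, rad) and "tvec" (3), from world to camera coordinates, as OpenCV has them. Camera axes: x right, y down, z forward; pixel columns grow to the right and rows downward; lengths in m; the calibration is good to about 2 mm. A picture is of the moment at which its call begins. camera_model takes no time and is no camera call.
- bot.job_done(): hands the job in, once; it reports no verdict.
Trained networks look in the newest picture that a camera, given by its name, has taken for a name from the list of things; names that differ only in an ending like _2 or _b are one class to them, and where a whole thing is asked for, a point or a joint stands for the part that bears it (a point fixed in the world has none). Each returns a list of dicts, best first, with "conf" (0 to 1); they miss things now and then, are a little off and sometimes report something else, mostly with a low value. They report only what shows in the picture. A call takes as long as a camera call. They do not tell look-alikes from the thing itself.
- bot.regions_of(camera, label): "pixels" (400x640 bool, what is visible of it) and "point" ([row, column] in pixels, amid what is visible of it).
The state is a dict: "time": time; "q": joint angles; "qd": joint speeds; "joint_efforts": joint torques, N m; "ee_pos": TCP position; "tcp_rot": TCP orientation; "wrist_force": force on the tool from outside, world axes, zero at the start; "torque": the same for the moment, N m; "opening": finger opening in m.
Only numpy, scipy, OpenCV 4.12 (cv2) and the standard library are available. Lean on these libraries where they do the work, as an engineer would, in place of code of your own. Each camera call takes 0.05 s, during which the arm holds its last target. There are 200 camera calls.

## Task

Get the brush-tube dryer going: with the white plastic tuning tool, turn the slotted brass trimmer on the black box until its slot is in line with the two white marks, and drop the tool blade-down back into its stand. Then drop every zinc brush tube lying in the drawer end-down (either end) into a pocket of its own in the dryer block, and only when they all stand in it push the dryer's switch lever fully over to its far side. Keep the fingers off the trimmer and its box, and leave the other things in the drawer where they are.

Things in the scene. Friction and masses are not known exactly. Their poses are not given: they have to be found in the camera images.
- tuner: white plastic tuning tool, 156 mm long, 60 g. Origin at the middle of its blade's lower edge, z up the tool towards the handle. Blade 24 mm wide along x, 4 mm thick along y, 14 mm high; round shaft 16 mm up to z = 75 mm; square flange 44 mm wide from z = 75 to 81 mm; square handle 26 x 26 mm (faces across x and y) from z = 81 to 156 mm. It starts hanging upright in its stand by the flange, handle on top
- stand: grey block 80 x 80 mm, 85 mm high, fixed on the drawer floor (which lies 6 mm above the work surface, within walls 30 mm high); origin at the centre of its underside, z up. A vertical square hole, 30 mm wide, through its top, open down to 6 mm above the underside; the tool hangs in it with the flange on the block's top, the tool's origin then 10 mm above the stand's origin
- trimmer_box: black box 120 x 120 mm, 50 mm high, fixed; origin at the centre of its underside, z up. The brass trimmer is in the middle of its top; two white marks lie on the top either side of it, on the box's own x axis
- trimmer (a joint): turn of the slotted brass trimmer, rad, growing anticlockwise seen from above (about the box's z); 0 = slot in line with the two marks (the box's x axis). It starts 0.7 to 1.25 rad anticlockwise of the marks, turns from -1.5 to 1.5 with a friction of about 0.05 N m and stays where it is left
- trimmer_slot (a point): middle of the slot's mouth on the trimmer's axis, 62 mm above the box's underside; its x axis runs along the slot. Brass top 52 mm across, slot 7 mm wide, 8 mm deep, open at both ends
- dryer: grey dryer block, fixed: a row of four square pockets along its y axis, 72 mm apart (at y = -108, -36, 36 and 108 mm), each 42 mm wide, pocket floor at z = 10 mm, top of the block at z = 62 mm; block 66 mm deep in x and 288 mm long in y. Origin under the middle of the row on its underside, z up. The switch stands on the same base plate at y = -215 mm
- switch (a joint): dryer's switch lever, rad: 0 = leaning to the dryer's -x side (off, as it starts), 1.0 = fully over to the +x side (on). It turns about the dryer's y axis 32 mm above the dryer's underside, is 80 mm long with a black ball 26 mm across at its end and stays where it is left; light (under 2 N at the ball)
- switch_tip (a point): centre of the ball on the switch lever
- tube0: zinc brush tube, 130 mm long, 70 to 120 g, lying on the drawer's floor, or absent (two to four of tube0 to tube3 are there). Origin at its middle, x along the tube. Round body 30 mm across, a 34 mm square cap 12 mm long on each end, both ends alike; lying, its middle is 17 mm above the drawer's floor, standing in a pocket 75 mm above the dryer's underside
- tube1: zinc brush tube like tube0, or absent
- tube2: zinc brush tube like tube0, or absent
- tube3: zinc brush tube like tube0, or absent
- reagent: green glass reagent bottle, 52 mm across, 120 mm tall, upright; origin at the centre of its underside; to be left alone
- powder_jar: small white jar with a black lid, 44 mm across, 45 mm tall, between the trimmer box and the dryer's switch; origin at the centre of its underside; to be left alone
- magnifier: silver hand magnifier lying flat, lens ring 78 mm across with a 85 mm handle along its -x axis, 12 mm thick; origin under the lens centre; to be left alone
- frame0: white plastic lift backing frame lying flat, 70 x 100 x 6 mm; origin at the centre of its underside; to be left alone
- frame1: a second such white frame, 70 x 100 x 6 mm; to be left alone
- scale_bar: white scale bar lying flat, 150 x 25 x 6 mm; origin at the centre of its underside; to be left alone
- lift_box: small cardboard box, 70 x 100 x 35 mm; origin at the centre of its underside; to be left alone
Things that resemble listed ones, but are neither listed nor needed, are in the scene too. What is shaped like the tuner but orange or red is not meant.

How it is judged:
By the outcome, as a careful person would: the job done as asked, in the order asked, and still so for the second after the job is handed in, with the robot touching nothing.
Of tube0, tube1, tube2, tube3 only 2 to 4 are there at a start; the rules pass over those that are not, and their reading is None.
At some moment in a run one of tube0, tube1, tube2, tube3 may be knocked a few centimetres aside while the robot is not near it.
It also fails if it takes over 210 s, if anything falls off the work surface, if the arm or the gripper's body presses on something with over 40 N, if the wrist force passes 120 N, or if a joint passes its speed limit or range.

## Working session

There is one attempt and no reset: what is moved stays moved. The work goes in short steps, Python scripts to look and compute and a shell command to move; the robot and the scene stay as the last step left them, time stands still between calls to the robot, and variables do not carry over. Pictures are saved under pics/ and viewed, about 12 in all and at most 16, crops included, and the job is handed in when it is done.

```bash
ls; mkdir -p pics; cat > h.py <<'E'
import numpy as np, cv2
from workcell import bot
def cam(n):
    p,d=bot.camera(n); m=bot.camera_model(n); return p,d,m
def world(m,d,r,c):
    R=cv2.Rodrigues(np.array(m['rvec'],float))[0]; z=d[r,c]
    pc=np.stack([(c-m['cx'])/m['fx']*z,(r-m['cy'])/m['fy']*z,z],-1)
    return (pc-np.array(m['tvec']).ravel())@R
def proj(m,P):
    return cv2.projectPoints(np.array(P,float).reshape(-1,3),np.array(m['rvec'],float),np.array(m['tvec'],float),np.array([[m['fx'],0,m['cx']],[0,m['fy'],m['cy']],[0,0,1]],float),None)[0].reshape(-1,2)
def save(n,p,s=1):
    cv2.imwrite('pics/'+n,cv2.resize(p[...,::-1],None,fx=s,fy=s,interpolation=cv2.INTER_CUBIC))
E
python3 - <<'E'
from h import *
for n in('top','scene'):
    p,d,m=cam(n); save(n+'0.png',p,1.25); np.savez('/tmp/'+n,p=p,d=d); print(n,m)
    for l in 'tuner stand trimmer_box trimmer dryer switch tube0 reagent powder_jar magnifier frame0 scale_bar lift_box'.split():
        for o in bot.regions_of(n,l):
            r,c=np.nonzero(o['pixels']); k=d[r,c]>0; w=world(m,d,r[k],c[k])
            print(l,round(o['conf'],2),o['point'],len(r),np.median(w,0).round(3),w.max(0).round(3))
o=bot.get_obs();print(o)
E
```

```text
pics
top {'fx': 371.7572331976406, 'fy': 371.7572331976406, 'cx': 318.04051329902603, 'cy': 200.87992374643173, 'rvec': array([ 2.10332559, -2.14097298,  0.18400932]), 'tvec': array([-0.10844825,  0.5379594 ,  1.13860118])}
tuner 0.73 [238.9, 486.6] 354 [ 0.401 -0.609  0.1  ] [ 0.435 -0.587  0.16 ]
tuner 0.54 [265.1, 473.6] 283 [ 0.324 -0.562  0.116] [ 0.35  -0.541  0.16 ]
tuner 0.53 [233.8, 398.3] 197 [ 0.412 -0.341  0.14 ] [ 0.437 -0.326  0.176]
stand 0.74 [235.1, 278.0] 412 [0.428 0.012 0.037] [0.451 0.083 0.046]
stand 0.67 [233.9, 386.3] 475 [ 0.407 -0.323  0.091] [ 0.458 -0.3    0.097]
trimmer_box 0.82 [185.0, 369.0] 1505 [ 0.584 -0.283  0.057] [ 0.654 -0.221  0.074]
trimmer 0.51 [179.0, 372.8] 226 [ 0.592 -0.286  0.068] [ 0.623 -0.261  0.074]
trimmer 0.43 [236.1, 399.3] 221 [ 0.412 -0.341  0.126] [ 0.437 -0.326  0.176]
dryer 0.91 [180.1, 251.8] 3144 [0.612 0.101 0.045] [0.672 0.293 0.127]
dryer 0.73 [140.4, 218.7] 340 [0.735 0.217 0.013] [0.777 0.266 0.019]
switch 0.65 [176.8, 301.9] 55 [ 0.597 -0.074  0.118] [ 0.629 -0.064  0.127]
tube0 0.92 [236.0, 279.0] 398 [0.428 0.011 0.0
[... 2447 characters left out ...]
, 341.9] 106 [ 0.603 -0.077  0.111] [0.629 0.024 0.125]
{'time': 1.4, 'q': array([6.74372478e+01, 4.98000038e+00, 1.00789277e+01, 9.51000244e+01,
       1.70320688e-03, 8.99985607e+01]), 'qd': array([-0.00895069,  0.00543205, -0.05248539, -0.07823767,  0.04888583,
        0.06543998]), 'joint_efforts': array([-3.15101999e-03, -5.20095813e+01,  4.64862728e+01,  1.46075181e-03,
       -8.70732060e-05,  1.07777697e-05]), 'ee_pos': array([0.21102384, 0.50790467, 0.23127998]), 'tcp_rot': array([-8.99982968e+01,  1.09704627e-03,  6.74386871e+01]), 'wrist_force': array([ 0.7952884 , -0.01114357, -0.44858563]), 'torque': array([-0.06057907, -0.04622561,  0.07959703]), 'opening': 0.08555504052230868}
```

View pics/top0.png

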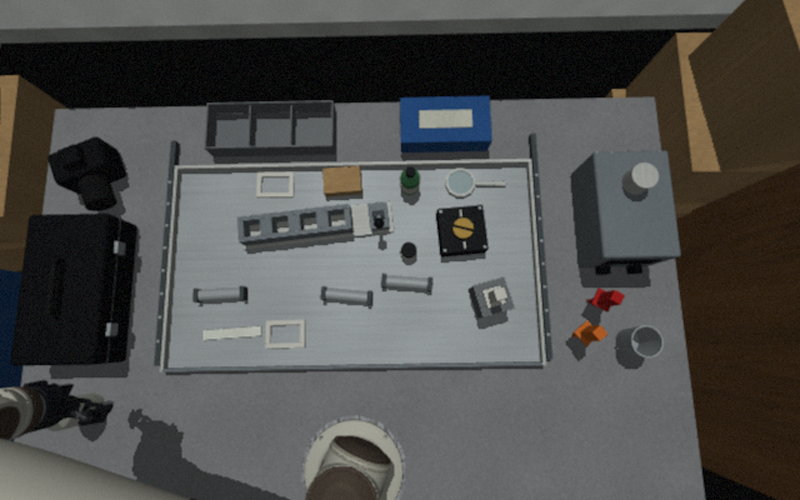

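View pics/scene0.png

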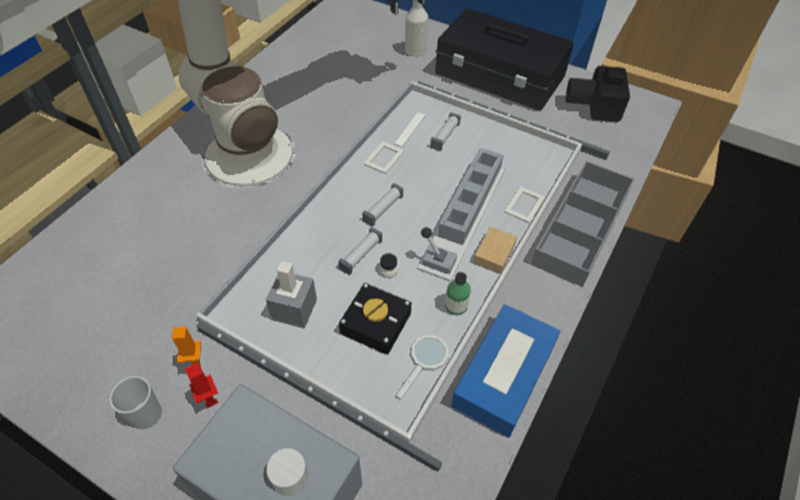

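The drawer holds three tubes: in the top view at (220,295), (347,296) and (407,283). There are three tuner-shaped things: white in the stand at (495,297), red at (605,299) and orange at (590,333). Only the white one in the stand fits. Next I measure poses by fitting rectangles to the depth points, and rectify crops of the trimmer and tuner.

```bash
cat >> h.py <<'E'
def cloud(n,p,d):
    m=bot.camera_model(n); r,c=np.nonzero(d>0); return world(m,d,r,c)
def sel(W,x0,x1,y0,y1,z0,z1):
    return W[(W[:,0]>x0)&(W[:,0]<x1)&(W[:,1]>y0)&(W[:,1]<y1)&(W[:,2]>z0)&(W[:,2]<z1)]
def rect(W):
    (c,s,a)=cv2.minAreaRect((W[:,:2]*1000).astype(np.float32)); return 'c',np.round(c,1),'size',np.round(s,1),'ang',round(a,1),'zmed',round(1000*float(np.median(W[:,2])),1),len(W)
def tubefit(W):
    # axis by PCA, then centre from extremes
    P=W[:,:2]; 
    (c,s,a)=cv2.minAreaRect((P*1000).astype(np.float32)); 
    if s[0]<s[1]: a+=90
    u,sv,v=np.linalg.svd(P-P.mean(0),full_matrices=False); b=np.degrees(np.arctan2(v[0,1],v[0,0]))
    return np.round(c,1),np.round(s,1),'rect',round((a+90)%180-90,1),'pca',round((b+90)%180-90,1)
def ortho(n,p,cx,cy,z,h,s=0.25):
    # north = +x up, left = +y ; h half size mm
    N=int(2*h/s); u=np.float32([[0,0],[N,0],[N,N],[0,N]])
    P=[[cx+h/1e3,cy+h/1e3,z],[cx+h/1e3,cy-h/1e3,z],[cx-h/1e3,cy-h/1e3,z],[cx-h/1e3,cy+h/1e3,z]]
    H=cv2.getPerspectiveTransform(np.float32(proj(bot.camera_model(n),P)),u)
    return cv2.warpPerspective(p,H,(N,N),flags=cv2.INTER_CUBIC)
E
python3 - <<'E'
from h import *
ims=[];
for n in('top','scene'):
    f=np.load('/tmp/%s.npz'%n); W=cloud(n,f['p'],f['d']); print(n)
    print('floor',np.median(sel(W,.35,.6,.2,.25,-.02,.03)[:,2]))
    print('handle',rect(sel(W,.36,.47,-.40,-.28,.163,.185)))
    print('standtop',rect(sel(W,.34,.50,-.43,-.25,.086,.101)))
    print('box',rect(sel(W,.5,.68,-.38,-.2,.05,.063)))
    print('brass',rect(sel(W,.55,.63,-.33,-.24,.065,.078)))
    print('dryertop',rect(sel(W,.5,.75,-.04,.4,.063,.075)))
    print('ball',rect(sel(W,.5,.68,-.12,-.03,.105,.14)), sel(W,.5,.68,-.12,-.03,.105,.14).mean(0))
    for b in [(.40,.50,-.23,-.06),(.38,.47,-.06,.09),(.39,.48,.25,.42)]: print('tube',tubefit(sel(W,*b,.022,.06)))
    ims.append([ortho(n,f['p'],.59,-.286,.068,75),ortho(n,f['p'],.59,-.286,.056,75),ortho(n,f['p'],.41,-.341,.172,75)])
a=np.vstack([np.hstack(r) for r in ims]); save('ortho0.png',a,0.44)
E
```

```text
top
floor 0.007809379859510138
handle ('c', array([ 413.4, -347.6]), 'size', array([25.5, 25.7]), 'ang', 15.4, 'zmed', 172.3, 89)
standtop ('c', array([ 413.5, -348. ]), 'size', array([79.5, 80.6]), 'ang', 14.8, 'zmed', 92.0, 571)
box ('c', array([ 591.2, -285.5]), 'size', array([120.6, 120.4]), 'ang', 4.3, 'zmed', 56.6, 1175)
brass ('c', array([ 591.9, -285.1]), 'size', array([47.9, 50.2]), 'ang', 86.1, 'zmed', 68.9, 170)
dryertop ('c', array([613.3, 143.3]), 'size', array([ 68.4, 288.2]), 'ang', 6.1, 'zmed', 68.9, 1219)
ball ('c', array([596.8, -73.8]), 'size', array([21.6, 24.7]), 'ang', 1.7, 'zmed', 118.0, 56) [ 0.59612262 -0.0747276   0.11755505]
tube (array([ 459.6, -140.4]), array([129.6,  34. ]), 'rect', 84.2, 'pca', np.float64(84.6))
tube (array([428.9,  13.9]), array([130.7,  32.6]), 'rect', 84.1, 'pca', np.float64(83.8))
tube (array([437. , 337.5]), array([ 33.9, 130.4]), 'rect', -87.0, 'pca', np.float64(-87.6))
scene
floor 0.006885403152929909
handle ('c', array([ 413.2, -349.5]), 'size', array([26.8, 27.9]), 'ang', 10.4, 'zmed', 171.5, 106)
standtop ('c', array([ 412.7, -349.4]), 'size', array([81.2, 82.9]), 'ang', 14.7, 'zmed', 92.1, 564)
box ('c', array([ 590.2, -286.2]), 'size', array([121.3, 122.4]), 'ang', 4.7, 'zmed', 56.5, 1454)
brass ('c', array([ 590.9, -287.5]), 'size', array([48.6, 54.4]), 'ang', 31.1, 'zmed', 69.0, 218)
dryertop ('c', array([611.5, 142.9]), 'size', array([ 67.7, 294.7]), 'ang', 6.0, 'zmed', 68.4, 1004)
ball ('c', array([595.4, -76.4]), 'size', array([20.6, 24. ]), 'ang', 80.1, 'zmed', 116.3, 62) [ 0.5977051  -0.07827502  0.11566253]
tube (array([ 459.3, -141.6]), array([130.8,  35.8]), 'rect', 83.9, 'pca', np.float64(84.4))
tube (array([427.6,  12. ]), array([132.4,  36.3]), 'rect', 83.0, 'pca', np.float64(83.0))
tube (array([436.8, 335.4]), array([ 35.2, 135.8]), 'rect', -88.7, 'pca', np.float64(-88.4))
```

View pics/ortho0.png

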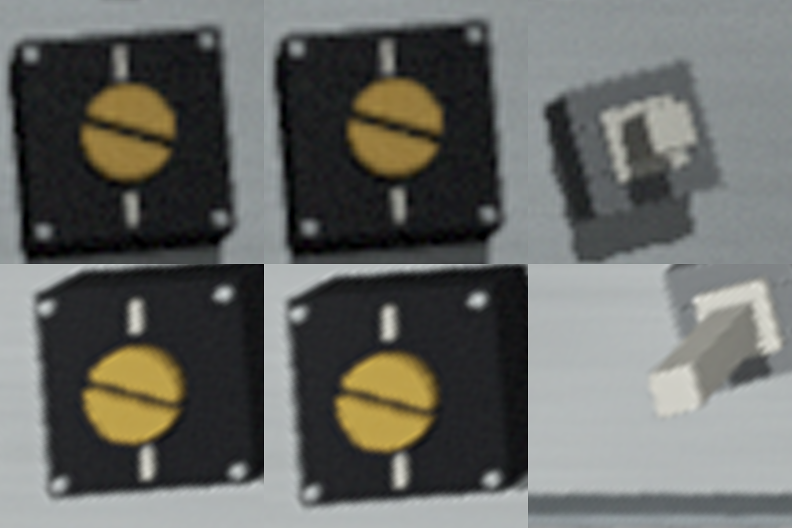

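The ortho crops confirm it: the white tool hangs in the grey stand. The box's x axis is about +4.5° and the slot about +75°, so it starts about 70° anticlockwise. Now I move above the tuner with the jaws at yaw 15°.

```bash
R='' ; python3 -m jog '[[0,2,-8.6,0,0,0,-2.6],[0,2,-8.6,0,0,0,-2.6],[0,2,-8.6,0,0,0,-2.6],[0,2,-8.6,0,0,0,-2.6],[0,2,-8.6,0,0,0,-2.6]]' 60
python3 -m jog '[[0,2,-8.6,0,0,0,-2.6],[0,2,-8.6,0,0,0,-2.6],[0,2,-8.6,0,0,0,-2.6],[0,2,-8.6,0,0,0,-2.6],[0,2,-8.6,0,0,0,-2.6]]'
python3 -m jog '[[0,2,-8.6,0,0,0,-2.6],[0,2,-8.6,0,0,0,-2.6],[0,2,-8.6,0,0,0,-2.6],[0,2,-8.6,0,0,0,-2.6],[0,2,-8.6,0,0,0,-2.6]]'
python3 -m jog '[[0,2.1,-8.5,0,0,0,-2.6],[0,2.1,-8.5,0,0,0,-2.6],[0,2.1,-8.5,0,0,0,-2.6],[0,2.1,-8.5,0,0,0,-2.6],[0,2.1,-8.5,0,0,0,-2.6]]'
python3 - <<'E'
from h import *
o=bot.get_obs();print(o['ee_pos'],o['tcp_rot'],o['q'])
f=np.load('/tmp/top.npz')
for n in('top','scene'):
    f=np.load('/tmp/%s.npz'%n); a=ortho(n,f['p'],.5912,-.2857,.068,40)
    g=cv2.cvtColor(a,cv2.COLOR_RGB2HSV); b=((g[...,0]>10)&(g[...,0]<32)&(g[...,1]>110)&(g[...,2]>80)).astype(np.uint8)
    k=max(cv2.findContours(b,cv2.RETR_EXTERNAL,cv2.CHAIN_APPROX_NONE)[0],key=cv2.contourArea)
    h=cv2.convexHull(np.vstack(cv2.findContours(b,cv2.RETR_EXTERNAL,cv2.CHAIN_APPROX_NONE)[0])); e=cv2.fitEllipse(h)
    mk=np.zeros_like(b); cv2.fillConvexPoly(mk,h,1); mk=cv2.erode(mk,np.ones((15,15)))
    v=a.max(2).astype(float); med=np.median(v[mk>0]); r,c=np.nonzero((mk>0)&(v<.6*med))
    P=np.c_[-r,-c]*1.; u,s,w=np.linalg.svd(P-P.mean(0),full_matrices=False)
    ce=P.mean(0)
    print(n,'slot ang',np.degrees(np.arctan2(w[0,1],w[0,0]))%180,'slot mid mm',591.2+(160+ce[0])*.25,-285.7+(160+ce[1])*.25,'disc',591.2+(160-e[0][1])*.25,-285.7+(160-e[0][0])*.25,e[1])
E
```

```text
time: 1.9
ee_pos: [0.2612, 0.29, 0.2318]
tcp_rot: [-90.0, -0.1, 54.3]
wrist_force: [0.5, 0.4, 0.6]
opening: 0.0856
time: 2.4
ee_pos: [0.3111, 0.0749, 0.2317]
tcp_rot: [-90.1, -0.0, 41.3]
wrist_force: [-0.2, 0.3, 0.1]
opening: 0.0854
time: 2.9
ee_pos: [0.3611, -0.1406, 0.2311]
tcp_rot: [-90.0, 0.0, 28.2]
wrist_force: [-0.5, 0.5, 0.0]
opening: 0.0855
time: 3.4
ee_pos: [0.4136, -0.3533, 0.23]
tcp_rot: [-90.0, 0.0, 15.3]
wrist_force: [0.7, 0.9, -0.7]
opening: 0.0855
[ 0.41364813 -0.35325996  0.2299602 ] [-8.99744470e+01  4.89220631e-02  1.52975713e+01] [-4.04840175e+01  4.16432386e+00  9.06284744e+00  9.49471647e+01
 -2.60839178e-02  3.42184333e+01]
top slot ang 74.58247528555358 slot mid mm 590.2091025046383 -284.16938775510204 disc 590.3483039855957 -283.9725944519043 (214.3602752685547, 218.56661987304688)
scene slot ang 75.4695218311397 slot mid mm 590.5556432650319 -286.205122606651 disc 590.6607849121094 -286.5425636291504 (220.04122924804688, 238.95846557617188)
```

```bash
python3 -m jog '[[0,0,0.2,-1.5,0,0,0],[0,0,0.2,-2.5,0,0,0],[0,0,0.2,-3.5,0,0,0],[0,0,0.2,-4.5,0,0,0],[0,0,0.2,-4.5,0,0,0]]' 60
python3 -m jog '[[0.5,0,0,0,0,0,0],[0.9,0,0,0,0,0,0],[0.9,0,0,0,0,0,0],[0.9,0,0,0,0,0,0],[0.9,0,0,0,0,0,0]]' 60
python3 -m jog '[[0.9,0,0,0,0,0,0],[0.9,0,0,0,0,0,0],[0.9,0,0,0,0,0,0]]'
python3 -m jog '[[0.9,0,0,1.5,0,0,0],[0.9,0,0,3,0,0,0],[0.9,0,0,4.5,0,0,0],[0.9,0,0,5.2,0,0,0],[0.9,0,0,5.2,0,0,0]]'
python3 - <<'E'
from h import *
for n in ('top','scene'):
    p,d,m=cam(n); o=bot.get_obs(); t=np.array(o['ee_pos']); uv=proj(m,[t-[0,0,.06]])[0].astype(int); print(uv)
    save('lift_%s.png'%n,p[uv[1]-50:uv[1]+50,uv[0]-60:uv[0]+60],5)
E
```

```text
time: 3.9
ee_pos: [0.4122, -0.3435, 0.1155]
tcp_rot: [-89.7, 0.2, 15.4]
wrist_force: [-0.3, -0.5, -0.8]
opening: 0.0858
time: 4.4
ee_pos: [0.4139, -0.3449, 0.1199]
tcp_rot: [-90.1, -0.1, 15.4]
wrist_force: [-0.6, 0.6, 5.5]
opening: 0.0255
time: 4.7
ee_pos: [0.4139, -0.345, 0.1199]
tcp_rot: [-90.1, -0.1, 15.4]
wrist_force: [-0.6, 0.4, 5.4]
opening: 0.0252
time: 5.2
ee_pos: [0.4142, -0.3452, 0.2516]
tcp_rot: [-90.2, -0.1, 15.4]
wrist_force: [-0.1, 0.4, -0.6]
opening: 0.0253
[400 233]
[227 208]
```

View pics/lift_scene.png

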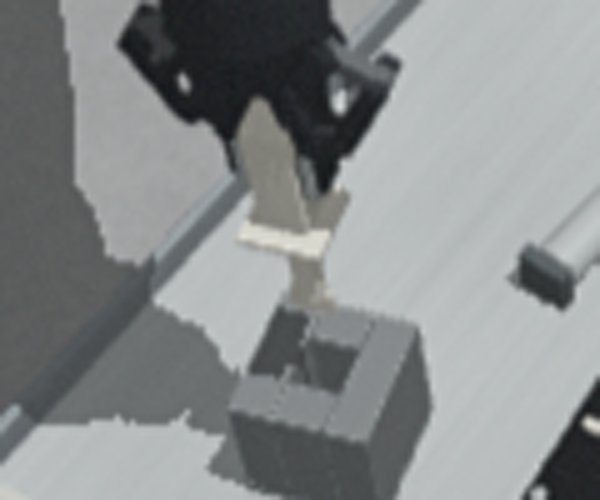

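The tuner is lifted and held at 25 mm opening; the blade's orientation is unclear against the grey stand. I carry it over the black box, where the contrast is better.

```bash
python3 -m jog '[[0.9,7,2.5,0,0,0,0],[0.9,7,2.5,0,0,0,0],[0.9,7,2.5,0,0,0,0],[0.9,7,2.5,0,0,0,0],[0.9,7,2.5,0,0,0,0]]'
python3 -m jog '[[0.9,0,0,0,0,0,0],[0.9,0,0,0,0,0,0]]'
python3 - <<'E'
from h import *
im=[]
o=bot.get_obs(); t=np.array(o['ee_pos']);print(t,o['tcp_rot'])
ax=t+[-.0007,-.0035,0]; zb=t[2]-.104
for n in ('top','scene'):
    p,d,m=cam(n); W=cloud(n,p,d); s=sel(W,ax[0]-.035,ax[0]+.035,ax[1]-.035,ax[1]+.035,zb-.006,zb+.014)
    print(n,len(s), rect(s) if len(s)>3 else '')
    f=sel(W,ax[0]-.05,ax[0]+.05,ax[1]-.05,ax[1]+.05,zb+.068,zb+.084); print('flange',rect(f) if len(f)>3 else '')
    uv=proj(m,[ax*[1,1,0]+[0,0,zb+.03]])[0].astype(int)
    row=[]
    for a in (None,15.3,105.3):
        q=cv2.resize(p[uv[1]-30:uv[1]+30,uv[0]-22:uv[0]+22],None,fx=6,fy=6,interpolation=cv2.INTER_CUBIC)
        if a is not None:
            c,s_=np.cos(np.radians(a)),np.sin(np.radians(a)); B=[]
            for z in(0,.014):
                for x,y in((-.012,-.002),(.012,-.002),(.012,.002),(-.012,.002)): B.append([ax[0]+c*x-s_*y,ax[1]+s_*x+c*y,zb+z])
            b=((proj(m,B)-uv+[22,30])*6).astype(int)
            for k in(0,4): cv2.polylines(q,[b[k:k+4].reshape(-1,1,2)],True,(255,0,0),1)
        row.append(q)
    im.append(np.hstack(row))
save('blade.png',np.vstack(im),.8)
E
```

```text
time: 5.8
ee_pos: [0.5915, -0.2797, 0.2441]
tcp_rot: [-89.8, 0.2, 15.6]
wrist_force: [0.0, -0.5, -0.2]
opening: 0.0253
time: 6.0
ee_pos: [0.5877, -0.2823, 0.2479]
tcp_rot: [-89.9, 0.1, 15.4]
wrist_force: [-0.4, -0.4, -0.0]
opening: 0.0254
[ 0.58768731 -0.28232605  0.24790558] [-8.99474479e+01  7.62181732e-02  1.54112750e+01]
top 0 
flange 
scene 19 ('c', array([ 589.4, -286.2]), 'size', array([21.7,  4.5]), 'ang', 14.9, 'zmed', 149.2, 19)
flange ('c', array([ 589.1, -288. ]), 'size', array([44.9, 42.8]), 'ang', 16.6, 'zmed', 225.4, 122)
```

View pics/blade.png

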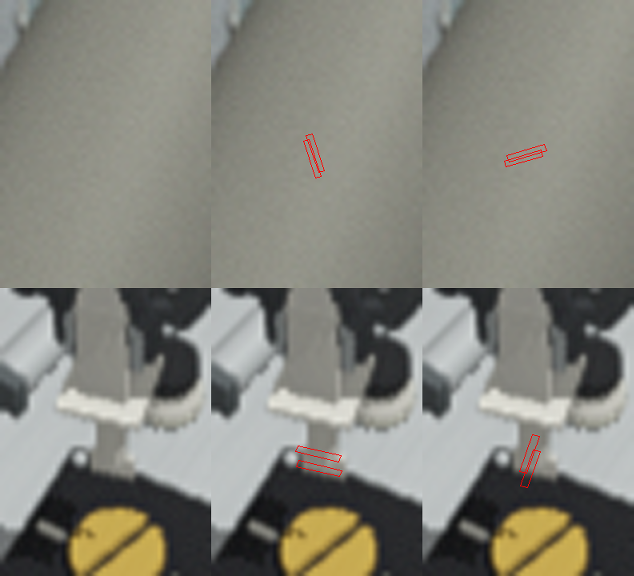

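The blade lies along 15°: the first overlay matches and so does the point cloud (14.9°). I turn it +59.6° to the slot, lower it to about 15 mm above, and re-measure.

```bash
python3 -m jog '[[0.9,0,0,0,0,0,1.5],[0.9,0,0,0,0,0,3],[0.9,0,0,0,0,0,4.5],[0.9,0,0,0,0,0,6],[0.9,0,0,0,0,0,6]]'
python3 -m jog '[[0.9,-0.06,-0.08,-0.5,0,0,1.5],[0.9,-0.06,-0.08,-1,0,0,3],[0.9,-0.06,-0.08,-1.7,0,0,4.5],[0.9,-0.06,-0.08,-2.2,0,0,5.92],[0.9,-0.06,-0.08,-2.2,0,0,5.92]]'
python3 -m jog '[[0.9,0,0,0,0,0,0],[0.9,0,0,0,0,0,0]]'
cat > tm.py <<'E'
from h import *
import sys
o=bot.get_obs(); t=np.array(o['ee_pos']);print(t,o['tcp_rot'])
zb=t[2]-.1035
p,d,m=cam('scene'); W=cloud('scene',p,d)
s=sel(W,.55,.63,-.33,-.25,zb-.004,zb+.014); print('blade',rect(s) if len(s)>3 else '')
f=sel(W,.55,.63,-.33,-.25,zb+.07,zb+.085); print('flange',rect(f))
save(sys.argv[1],ortho('scene',p,.5903,-.2857,.068,75),1)
E
python3 tm.py ins.png
```

```text
time: 6.6
ee_pos: [0.5877, -0.2827, 0.2494]
tcp_rot: [-90.0, -0.0, 45.5]
wrist_force: [0.1, 0.5, -0.6]
opening: 0.0255
time: 7.1
ee_pos: [0.5859, -0.2842, 0.1922]
tcp_rot: [-89.9, -0.0, 74.9]
wrist_force: [-0.6, 0.5, -0.1]
opening: 0.0255
time: 7.3
ee_pos: [0.5871, -0.2844, 0.195]
tcp_rot: [-90.1, 0.0, 74.8]
wrist_force: [1.1, 0.5, -1.4]
opening: 0.0254
[ 0.58711998 -0.28439537  0.19503131] [-9.00887192e+01  1.69278254e-02  7.47842794e+01]
blade ('c', array([ 590.5, -286.4]), 'size', array([25.9,  4.2]), 'ang', 72.3, 'zmed', 97.1, 14)
flange ('c', array([ 590.6, -287.1]), 'size', array([44.7, 45.7]), 'ang', 73.9, 'zmed', 172.0, 140)
```

View pics/ins.png

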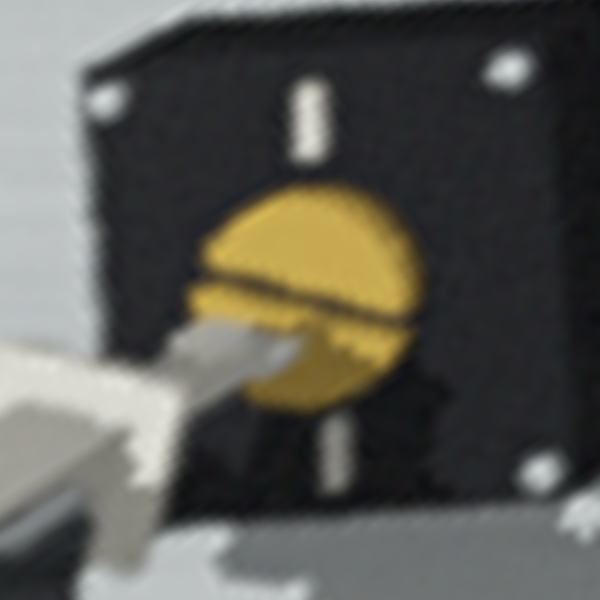

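The picture shows the blade just short of the slot, parallel to it. The scene camera puts the blade at (590.5,-286.5) and the slot at (590.5,-286.2), so they match. I lower it.

```bash
python3 -m jog '[[0.9,0,0,-0.4,0,0,0],[0.9,0,0,-0.7,0,0,0],[0.9,0,0,-0.9,0,0,0],[0.9,0,0,-0.9,0,0,0],[0.9,0,0,-0.9,0,0,0]]'
python3 -m jog '[[0.9,0,0,-0.1,0,0,0],[0.9,0,0,-0.15,0,0,0],[0.9,0,0,-0.2,0,0,0],[0.9,0,0,-0.2,0,0,0]]'
```

```text
time: 7.85
ee_pos: [0.5869, -0.284, 0.1711]
tcp_rot: [-90.0, -0.0, 75.0]
wrist_force: [-0.4, 0.4, -1.6]
opening: 0.025
time: 8.25
ee_pos: [0.587, -0.2841, 0.1661]
tcp_rot: [-90.0, -0.0, 75.0]
wrist_force: [-0.1, 1.0, -0.1]
opening: 0.0253
```

```bash
python3 -m jog '[[0.9,0.01,0.02,0,0,0,-1.6],[0.9,0.02,0.04,0,0,0,-3.2],[0.9,0.03,0.06,0,0,0,-4.8],[0.9,0.04,0.07,0,0,0,-6.4],[0.9,0.056,0.08,0,0,0,-8]]'
python3 -m jog '[[0.9,0.02,0.005,0,0,0,-1.6],[0.9,0.04,0.01,0,0,0,-3.2],[0.9,0.06,0.015,0,0,0,-4.8],[0.9,0.08,0.02,0,0,0,-6.4],[0.9,0.088,0.024,0,0,0,-7.5]]'
python3 -m jog '[[0.9,0,0,0,0,0,0],[0.9,0,0,0,0,0,0],[0.9,0,0,0,0,0,0]]'
cat > slot.py <<'E'
from h import *
import sys
p,d,m=cam('scene'); save(sys.argv[1],ortho('scene',p,.5903,-.2857,.068,75),1)
E
python3 slot.py t1.png
```

```text
time: 8.75
ee_pos: [0.5882, -0.2827, 0.1663]
tcp_rot: [-90.0, 0.1, 34.7]
wrist_force: [-1.0, -2.0, -1.1]
opening: 0.0256
time: 9.25
ee_pos: [0.5897, -0.2821, 0.1663]
tcp_rot: [-90.1, 0.1, -2.8]
wrist_force: [-3.9, -2.3, 0.2]
opening: 0.0251
time: 9.55
ee_pos: [0.5906, -0.2818, 0.1663]
tcp_rot: [-90.0, 0.0, -2.3]
wrist_force: [-2.0, -3.5, -0.7]
opening: 0.0253
```

View pics/t1.png

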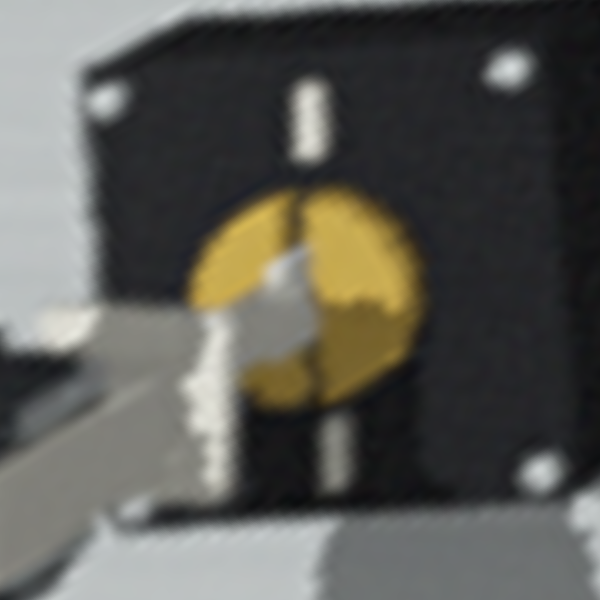

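The slot reads about 6.5° against 4.4° for the marks. I turn another 2°, relax the blade, lift it and measure.

```bash
python3 -m jog '[[0.9,0.01,0,0,0,0,-0.4],[0.9,0.01,0,0,0,0,-0.4],[0.9,0.01,0,0,0,0,-0.4]]'
python3 -m jog '[[0.9,-0.01,0,0,0,0,0.6],[0.9,-0.02,0,0,0,0,1.2],[0.9,-0.02,0,0,0,0,1.2],[0.9,-0.02,0,0,0,0,1.2]]'
python3 -m jog '[[0.9,0,0,0.3,0,0,0],[0.9,0,0,1,0,0,0],[0.9,0,0,2.5,0,0,0],[0.9,0,0,3.5,0,0,0],[0.9,0,0,3.5,0,0,0]]'
cat > slot.py <<'E'
from h import *
import sys
o=bot.get_obs();print(o['ee_pos'],o['tcp_rot'])
p,d,m=cam('scene'); a=ortho('scene',p,.5903,-.2857,.068,75); save(sys.argv[1],a,1)
g=cv2.cvtColor(a,cv2.COLOR_RGB2HSV); b=((g[...,0]>10)&(g[...,0]<32)&(g[...,1]>110)&(g[...,2]>80)).astype(np.uint8)
h=cv2.convexHull(np.vstack(cv2.findContours(b,cv2.RETR_EXTERNAL,cv2.CHAIN_APPROX_NONE)[0]))
mk=np.zeros_like(b); cv2.fillConvexPoly(mk,h,1); mk=cv2.erode(mk,np.ones((15,15)))
v=a.max(2).astype(float); med=np.median(v[mk>0]); r,c=np.nonzero((mk>0)&(v<.6*med)); P=np.c_[-r,-c]*1.
u,s,w=np.linalg.svd(P-P.mean(0),full_matrices=False); print('slot',np.degrees(np.arctan2(w[0,1],w[0,0])),s,len(r))
E
python3 slot.py t2.png
```

```text
time: 9.9
ee_pos: [0.5908, -0.2817, 0.1663]
tcp_rot: [-90.0, 0.0, -4.4]
wrist_force: [-2.0, -4.9, -0.9]
opening: 0.0257
time: 10.3
ee_pos: [0.5906, -0.2813, 0.1663]
tcp_rot: [-90.0, -0.0, 1.5]
wrist_force: [-0.2, -1.4, -1.4]
opening: 0.0256
time: 10.8
ee_pos: [0.5914, -0.2814, 0.2588]
tcp_rot: [-90.1, -0.4, 1.5]
wrist_force: [0.3, -0.0, -0.5]
opening: 0.0253
[ 0.59142151 -0.28142463  0.25878933] [-90.12232787  -0.36246962   1.52716951]
slot -176.70034934076554 [3425.15056353  482.93735813] 3137
```

View pics/t2.png

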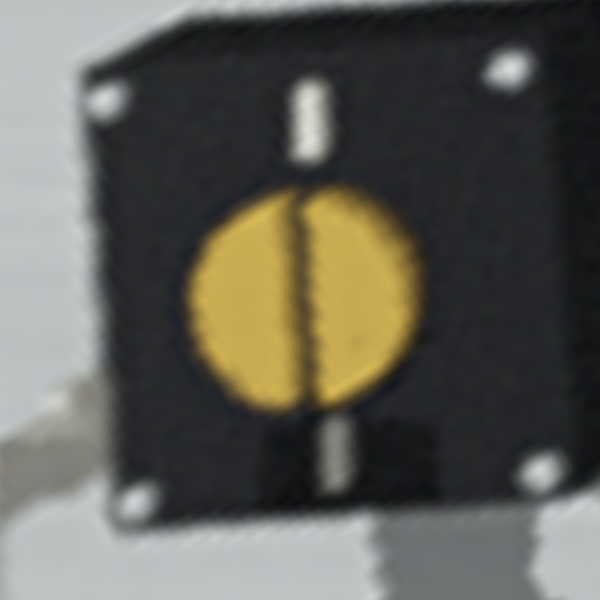

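The slot now reads 3.3° against marks at 4.4°, so it is within about 1° and I accept it. Next I return the tool to the stand at its original pose.

```bash
python3 -m jog '[[0.9,-2,-0.7,0.2,0,0,0.7],[0.9,-4,-1.4,0.2,0,0,1.4],[0.9,-6,-2.1,0.2,0,0,2.1],[0.9,-7.1,-2.54,0.2,0,0,2.78],[0.9,-7.1,-2.54,0.2,0,0,2.78]]'
python3 -m jog '[[0.9,0,0,0,0,0,0],[0.9,0,0,0,0,0,0],[0.9,0,0,0,0,0,0]]'
```

```text
time: 11.35
ee_pos: [0.4093, -0.3458, 0.2588]
tcp_rot: [-90.0, 0.0, 15.3]
wrist_force: [-0.2, -0.3, 0.4]
opening: 0.0253
time: 11.65
ee_pos: [0.4137, -0.3445, 0.2581]
tcp_rot: [-89.9, 0.0, 15.5]
wrist_force: [0.5, -0.5, -0.4]
opening: 0.0254
```

```bash
python3 -m jog '[[0.9,0,0,-1.2,0,0,0],[0.9,0,0,-2.4,0,0,0],[0.9,0,0,-3.6,0,0,0],[0.9,0,0,-4.6,0,0,0],[0.9,0,0,-4.6,0,0,0]]'
python3 -m jog '[[0.9,0,0,-0.4,0,0,0],[0.9,0,0,-0.8,0,0,0],[0.9,0,0,-0.8,0,0,0]]'
python3 -m jog '[[0,0,0,0,0,0,0],[0,0,0,0,0,0,0],[0,0,0,0,0,0,0],[0,0,0,0,0,0,0],[0,0,0,0,0,0,0]]'
python3 -m jog '[[0,0,0,1,0,0,0],[0,0,0,2.5,0,0,0],[0,0,0,4,0,0,0],[0,0,0,5,0,0,0],[0,0,0,5,0,0,0]]'
cat > tubes.py <<'E'
from h import *
import sys
for n in('top','scene'):
    p,d,m=cam(n); W=cloud(n,p,d)
    h=sel(W,.36,.47,-.42,-.28,.12,.185); print(n,'tool top',rect(h), h[:,2].max())
    for r_ in bot.regions_of(n,'tube0'):
        k=r_['pixels']&(d>0); r,c=np.nonzero(k); w=world(m,d,r,c)
        if r_['conf']<.3 or len(w)<50: continue
        med=np.median(w,0); s=sel(W,med[0]-.09,med[0]+.09,med[1]-.09,med[1]+.09,.022,.06) if med[2]<.05 else w
        # keep only points near region
        t=cv2.dilate(r_['pixels'].astype(np.uint8),np.ones((5,5)))
        r,c=np.nonzero((t>0)&(d>0)); w2=world(m,d,r,c); s=w2[(w2[:,2]>.021)&(w2[:,2]<.06)] if med[2]<.05 else w2
        print(' ',round(r_['conf'],2),med.round(3),tubefit(s))
    if len(sys.argv)>1: save(sys.argv[1]+n+'.png',p,1.25)
o=bot.get_obs();print(o['time'],o['ee_pos'],o['tcp_rot'])
E
python3 tubes.py
```

```text
time: 12.15
ee_pos: [0.4123, -0.3433, 0.1399]
tcp_rot: [-89.7, 0.2, 15.5]
wrist_force: [-0.5, -0.5, -0.5]
opening: 0.0253
time: 12.45
ee_pos: [0.4129, -0.3448, 0.1231]
tcp_rot: [-90.0, 0.0, 15.4]
wrist_force: [-0.6, 0.1, -1.2]
opening: 0.0253
time: 12.95
ee_pos: [0.4129, -0.3451, 0.124]
tcp_rot: [-90.0, -0.0, 15.4]
wrist_force: [0.3, -0.5, -0.6]
opening: 0.0851
time: 13.45
ee_pos: [0.4137, -0.3457, 0.2528]
tcp_rot: [-90.3, -0.2, 15.4]
wrist_force: [-0.6, -0.7, -0.5]
opening: 0.0856
top tool top ('c', array([ 415. , -345.2]), 'size', array([24.8, 22.5]), 'ang', 14.2, 'zmed', 170.7, 81) 0.17651004769270986
  0.8 [0.428 0.014 0.037] (array([428.7,  14.1]), array([130.6,  32.3]), 'rect', 83.9, 'pca', np.float64(83.7))
  0.79 [0.436 0.33  0.037] (array([436.9, 337.6]), array([ 33.8, 129.9]), 'rect', -86.9, 'pca', np.float64(-87.6))
  0.64 [ 0.459 -0.142  0.037] (array([ 459.6, -140.2]), array([129.6,  33.9]), 'rect', 84.2, 'pca', np.float64(84.6))
scene tool top ('c', array([ 414.9, -348.9]), 'size', array([27. , 29.9]), 'ang', 15.3, 'zmed', 159.9, 239) 0.17721060737587976
  0.84 [0.442 0.324 0.035] (array([435.5, 337.2]), array([ 36.3, 138.8]), 'rect', -87.6, 'pca', np.float64(-88.7))
  0.73 [0.433 0.006 0.035] (array([428.3,   1.3]), array([157.1,  45.1]), 'rect', 89.6, 'pca', np.float64(83.3))
  0.62 [ 0.463 -0.15   0.035] (array([ 459.1, -140.9]), array([134.8,  35.1]), 'rect', 83.8, 'pca', np.float64(84.4))
13.65 [ 0.4126672  -0.34481499  0.24758511] [-8.99240803e+01  5.22403878e-02  1.54362136e+01]
```

The tool is back, hanging in the stand with its top at 171 mm. Next is tube A, gripped 40 mm towards its -y end at (455.4,-180.4) with jaw yaw -5.7°.

```bash
python3 -m jog '[[0.4,0.6,2,-0.5,0,0,-1.4],[0.4,1.2,4,-1,0,0,-2.8],[0.4,1.7,6,-2,0,0,-4.2],[0.4,1.71,6.58,-3,0,0,-4.22],[0.4,1.71,6.58,-3,0,0,-4.22]]' 80
python3 -m jog '[[0.4,0,0,-1.5,0,0,0],[0.4,0,0,-3,0,0,0],[0.4,0,0,-4.2,0,0,0],[0.4,0,0,-4.2,0,0,0],[0.4,0,0,-4.2,0,0,0]]'
```

```text
time: 14.15
ee_pos: [0.4537, -0.1768, 0.1686]
tcp_rot: [-89.8, 0.4, -5.5]
wrist_force: [0.7, -0.5, -0.2]
opening: 0.0515
time: 14.65
ee_pos: [0.4554, -0.1809, 0.0693]
tcp_rot: [-90.0, 0.0, -5.7]
wrist_force: [-0.3, 0.7, 0.3]
opening: 0.0511
```

```bash
python3 -m jog '[[0.4,0,0,-1,0,0,0],[0.4,0,0,-1.8,0,0,0],[0.4,0,0,-2.4,0,0,0],[0.4,0,0,-2.4,0,0,0],[0.4,0,0,-2.4,0,0,0]]'
python3 -m jog '[[0.6,0,0,0,0,0,0],[0.8,0,0,0,0,0,0],[0.9,0,0,0,0,0,0],[0.9,0,0,0,0,0,0],[0.9,0,0,0,0,0,0]]' 80
python3 -m jog '[[0.9,0,0,0.3,0,0,0],[0.9,0,0,1.5,0,0,0],[0.9,0,0,3,0,0,0],[0.9,0,0,5,0,0,0],[0.9,0,0,6.4,0,0,0]]'
python3 -m jog '[[0.9,0,0,1.6,0,0,0],[0.9,0,0,1.6,0,0,0],[0.9,0,0,1.6,0,0,0]]'
python3 - <<'E'
from h import *
o=bot.get_obs();t=np.array(o['ee_pos']);print(t,o['tcp_rot'],o['q'].round(1))
p,d,m=cam('scene');u=proj(m,[t])[0].astype(int);save('g1.png',p[u[1]-65:u[1]+65,u[0]-85:u[0]+85],4)
E
```

```text
time: 15.15
ee_pos: [0.4566, -0.1811, 0.0107]
tcp_rot: [-90.0, -0.1, -5.7]
wrist_force: [-0.3, -0.5, 0.2]
opening: 0.0511
time: 15.65
ee_pos: [0.4566, -0.181, 0.0109]
tcp_rot: [-90.1, -0.2, -5.7]
wrist_force: [-2.6, -0.5, 7.8]
opening: 0.0274
time: 16.15
ee_pos: [0.4559, -0.1806, 0.1727]
tcp_rot: [-90.0, -0.2, -5.7]
wrist_force: [-0.0, -0.1, -0.7]
opening: 0.0273
time: 16.45
ee_pos: [0.4561, -0.1807, 0.2099]
tcp_rot: [-90.0, -0.1, -5.7]
wrist_force: [0.3, 0.9, -1.6]
opening: 0.0277
[ 0.45606432 -0.1806707   0.20991621] [-90.03474286  -0.12071452  -5.66339799] [-21.6  -3.7  -1.   92.5  -0.   74.1]
```

View pics/g1.png

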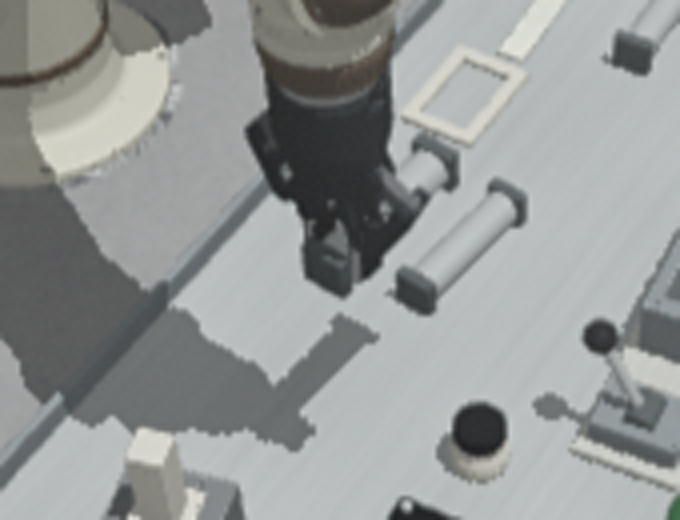

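The tube is held: its shadow shows it level between the fingers. Now I yaw +101.7° while carrying it to a spot in front of the dryer, then tilt the tool to horizontal.

```bash
python3 -m jog '[[0.9,0.2,0.9,0.2,0,0,1.6],[0.9,0.4,1.8,0.2,0,0,3.2],[0.9,0.6,2.7,0.2,0,0,4.8],[0.9,0.84,3.7,0.2,0,0,6.4],[0.9,0.84,3.7,0.2,0,0,6.78]]' 90
python3 -m jog '[[0.9,0.2,0.9,0,0,0,1.6],[0.9,0.4,1.8,0,0,0,3.2],[0.9,0.6,2.7,0,0,0,4.8],[0.9,0.84,3.7,0,0,0,6.4],[0.9,0.84,3.7,0,0,0,6.78]]'
python3 -m jog '[[0.9,0.2,0.9,0,0,0,1.6],[0.9,0.4,1.8,0,0,0,3.2],[0.9,0.6,2.7,0,0,0,4.8],[0.9,0.84,3.7,0,0,0,6.4],[0.9,0.84,3.7,0,0,0,6.78]]'
python3 -m jog '[[0.9,0,0,0.1,0.16,-1.5,0],[0.9,0,0,0.1,0.31,-3,0],[0.9,0,0,0.1,0.47,-4.5,0],[0.9,0,0,0.1,0.63,-5.97,0],[0.9,0,0,0.1,0.63,-5.97,0]]'
python3 -c "
from h import *
o=bot.get_obs();print(o['ee_pos'],o['tcp_rot'],o['q'].round(1))"
```

```text
time: 17.0
ee_pos: [0.4764, -0.0857, 0.2121]
tcp_rot: [-89.9, 0.1, 28.7]
wrist_force: [0.3, -1.3, -0.6]
opening: 0.0275
time: 17.5
ee_pos: [0.4973, 0.0067, 0.2119]
tcp_rot: [-89.8, 0.1, 62.6]
wrist_force: [0.3, 0.3, -1.7]
opening: 0.0275
time: 18.0
ee_pos: [0.5183, 0.0992, 0.2116]
tcp_rot: [-89.8, -0.0, 96.5]
wrist_force: [-0.6, -0.1, -1.6]
opening: 0.0273
time: 18.5
ee_pos: [0.5141, 0.0962, 0.2111]
tcp_rot: [-119.8, 0.0, 96.1]
wrist_force: [-0.3, 0.8, -0.9]
opening: 0.0276
[0.51414916 0.0962295  0.21114039] [-1.19839151e+02  3.34307306e-02  9.60551206e+01] [ 12.3 -29.4 -27.   62.7  -3.1   5.4]
```

```bash
python3 -m jog '[[0.9,0,0,0,0.16,-1.5,0],[0.9,0,0,0,0.31,-3,0],[0.9,0,0,0,0.47,-4.5,0],[0.9,0,0,0,0.63,-5.97,0],[0.9,0,0,0,0.63,-5.97,0]]'
python3 -m jog '[[0.9,0,0,0,0.16,-1.5,0],[0.9,0,0,0,0.31,-3,0],[0.9,0,0,0,0.47,-4.5,0],[0.9,0,0,0,0.63,-5.97,0],[0.9,0,0,0,0.63,-5.97,0]]'
python3 -m jog '[[0.9,0,0,0,0,0,0],[0.9,0,0,0,0,0,0]]'
cat > held.py <<'E'
from h import *
import sys
o=bot.get_obs();t=np.array(o['ee_pos']);print(t,o['tcp_rot'],o['q'].round(1))
im=[]
for n in('top','scene'):
    p,d,m=cam(n);u=proj(m,[t])[0].astype(int); im.append(cv2.resize(p[max(0,u[1]-50):u[1]+50,u[0]-48:u[0]+48],(384,400),interpolation=cv2.INTER_CUBIC))
    W=cloud(n,p,d)
    for z0,z1 in((-.1,-.09),(-.08,-.06),(-.06,-.045)):
        s=sel(W,t[0]-.06,t[0]+.05,t[1]-.05,t[1]+.05,t[2]+z0,t[2]+z1); print(n,z0,rect(s) if len(s)>3 else len(s))
    top=sel(W,t[0]-.06,t[0]+.05,t[1]-.04,t[1]+.04,t[2]+.012,t[2]+.036); print('topcap',rect(top) if len(top)>3 else len(top))
if len(sys.argv)>1: save(sys.argv[1],np.hstack(im))
E
python3 held.py held1.png
```

```text
time: 19.0
ee_pos: [0.5592, 0.1088, 0.2106]
tcp_rot: [-148.2, 0.3, 95.8]
wrist_force: [-1.7, 0.7, -2.5]
opening: 0.0272
time: 19.5
ee_pos: [0.6053, 0.1229, 0.285]
tcp_rot: [-175.1, 0.0, 95.4]
wrist_force: [0.2, -1.0, -0.7]
opening: 0.0272
time: 19.7
ee_pos: [0.6043, 0.1223, 0.2806]
tcp_rot: [-174.8, 0.1, 95.3]
wrist_force: [0.6, -0.5, -1.1]
opening: 0.0272
[0.60430528 0.12230908 0.28055694] [-1.74827189e+02  6.77174258e-02  9.53464438e+01] [ 16.6 -48.4 -65.7 -12.  -11.2   1. ]
top -0.1 ('c', array([584.9, 117.9]), 'size', array([34. , 32.2]), 'ang', 4.0, 'zmed', 187.3, 18)
top -0.08 ('c', array([583.6, 115.7]), 'size', array([ 5.3, 29.7]), 'ang', 36.7, 'zmed', 207.6, 5)
top -0.06 ('c', array([581.2, 113.7]), 'size', array([ 4.2, 25.9]), 'ang', 31.2, 'zmed', 227.1, 5)
topcap ('c', array([579. , 122.1]), 'size', array([79.1, 69.2]), 'ang', 89.9, 'zmed', 301.5, 356)
scene -0.1 ('c', array([584.3, 114.6]), 'size', array([33.8, 34. ]), 'ang', 6.5, 'zmed', 185.8, 58)
scene -0.08 ('c', array([588.9, 106.4]), 'size', array([29.4, 16.4]), 'ang', 15.3, 'zmed', 210.1, 54)
scene -0.06 ('c', array([591. , 108.3]), 'size', array([30.4, 14.8]), 'ang', 17.3, 'zmed', 226.4, 41)
topcap ('c', array([578.3, 122.3]), 'size', array([67.7, 78.8]), 'ang', 0.7, 'zmed', 300.4, 251)
```

View pics/held1.png

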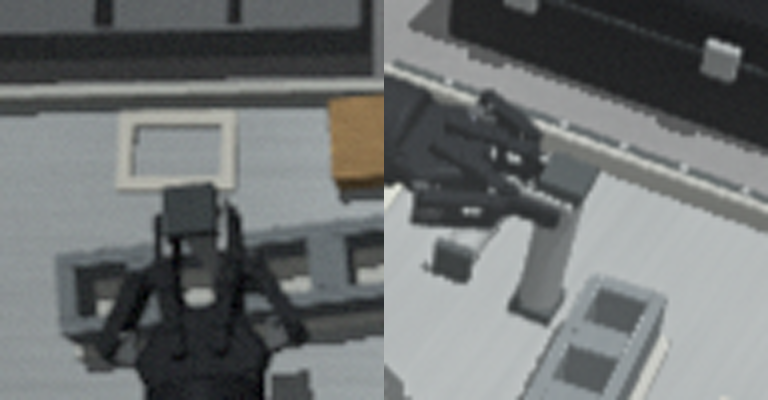

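Joint 3 reached its lower limit (-65.7°), so that pose is too close in for a horizontal tool. The tube is held near-vertical with the pose pushed outward. I fit a quick kinematic model to see which poses are reachable.

```bash
cat > kin.py <<'E'
import numpy as np
from scipy.optimize import least_squares
D=[([67.437,4.979,10.078,95.1,0],[.211,.508,.2313]),([-40.48,4.164,9.063,94.947,-.026],[.41365,-.35326,.22996]),
([-21.6,-3.7,-1.0,92.5,0],[.45606,-.18067,.20992]),([12.3,-29.4,-27,62.7,-3.1],[.51415,.09623,.21114]),([16.6,-48.4,-65.7,-12,-11.2],[.60431,.12231,.28056])]
def fk(x,q):
    a,h,L1,L2,e,L5,Lt=x; j1,j2,j3,j4,j5=np.radians(q[:5]); fp=j2-j3; p=fp+j4
    T=np.array([np.cos(p)*np.cos(j5),0,-np.sin(p)*np.cos(j5)]); s=np.sin(j5)
    r=a+L1*np.sin(j2)+L2*np.cos(fp)+e*np.sin(fp)+L5*np.cos(p)+Lt*T[0]
    z=h+L1*np.cos(j2)-L2*np.sin(fp)+e*np.cos(fp)-L5*np.sin(p)+Lt*T[2]
    t=Lt*s*SG; c,n=np.cos(j1),np.sin(j1); return np.array([c*r-n*t,n*r+c*t,z])
best=None
for SG in(1,-1):
    s=least_squares(lambda x:np.r_[np.concatenate([fk(x,q)-P for q,P in D]),1e-4*(x-[0,.3,.4,.4,0,.1,.2])],[0,.3,.4,.4,0,.1,.2])
    rms=np.sqrt(np.mean(np.concatenate([fk(s.x,q)-P for q,P in D])**2))
    if best is None or rms<best[0]: best=(rms,SG,s.x)
rms,SG,X=best
def ik(P,p,az):  # TCP, pitch down from horizontal deg, pointing azimuth
    lo=np.array([-179,-48.5,-65.7,-126,-82]);hi=np.array([179,103.8,70.7,130.5,87])
    def f(q): return np.r_[(fk(X,q)-P)*100,(dirn(q)-dv(p,az))*20]
    def dv(p,az): p,az=np.radians([p,az]); return np.array([np.cos(p)*np.cos(az),np.cos(p)*np.sin(az),-np.sin(p)])
    def dirn(q):
        j1,j2,j3,j4,j5=np.radians(q); pp=j2-j3+j4; r,t,z=np.cos(pp)*np.cos(j5),SG*np.sin(j5),-np.sin(pp)*np.cos(j5)
        return np.array([np.cos(j1)*r-np.sin(j1)*t,np.sin(j1)*r+np.cos(j1)*t,z])
    s=least_squares(f,np.clip([np.degrees(np.arctan2(P[1],P[0])),-30,-40,20,-3],lo+1,hi-1),bounds=(lo,hi)); return s.x.round(1),round(float(np.abs(s.fun).max()),3)
if __name__=='__main__':
    print(rms,SG,X.round(3))
    for P in ([.636,.037],[.6281,.1086],[.620,.180],[.613,.252]):
        for z in(.125,.2,.24):
            print(P,z,[ik(np.r_[P,z],p,6) for p in(0,10,20)])
E
python3 kin.py
```

```text
9.55991572925689e-05 1 [-0.004  0.161  0.424  0.523  0.035  0.147  0.285]
[0.636, 0.037] 0.125 [(array([  0.4,  12.7, -65.7, -84.8,   6.6]), 2.205), (array([  0.8, -27.3, -65.7, -23.5,   5.7]), 1.633), (array([  1.4, -32.6, -64.2, -11.6,   4.3]), 0.0)]
[0.636, 0.037] 0.2 [(array([  0.4, -30.9, -65.7, -28.5,   6.5]), 2.165), (array([  1.2, -37.9, -65.7, -17. ,   4.8]), 0.276), (array([  1.4, -39.6, -58.8,   0.8,   4.3]), 0.0)]
[0.636, 0.037] 0.24 [(array([  0.8, -36.5, -65.7, -25.1,   5.7]), 1.427), (array([  1.2, -41.9, -63.6, -11.7,   4.7]), 0.0), (array([  1.4, -41.6, -55.2,   6.4,   4.3]), 0.0)]
[0.6281, 0.1086] 0.125 [(array([ 14. ,  12.1, -65.7, -84. ,  -9.3]), 2.11), (array([ 13.4, -27. , -65.7, -24. ,  -8. ]), 1.566), (array([ 12.6, -32.4, -64.1, -11.6,  -6.2]), 0.0)]
[0.6281, 0.1086] 0.2 [(array([ 13.9, -30.4, -65.7, -29.3,  -9.2]), 2.073), (array([ 12.9, -37.6, -65.7, -17.3,  -6.8]), 0.234), (array([ 12.6, -39.4, -58.7,   0.8,  -6.2]), 0.0)]
[0.6281, 0.1086] 0.24 [(array([ 13.4, -36.1, -65.7, -25.7,  -8. ]), 1.367), (array([ 12.8, -41.7, -63.5, -11.7,  -6.7]), 0.0), (array([
[... 388 characters left out ...]
.0)]
[0.62, 0.18] 0.24 [(array([ 24.6, -30.7, -65.7, -33.4, -19.4]), 0.528), (array([ 23.9, -38.1, -61.7, -13.2, -17.6]), 0.0), (array([ 23.3, -38.3, -53.5,   5.7, -16.2]), 0.0)]
[0.613, 0.252] 0.125 [(array([ 34. ,   0.3, -64.8, -65.1, -28. ]), 0.0), (array([ 33.7, -15.7, -63.8, -36.8, -27.3]), 0.0), (array([ 32.9, -23.4, -58.4, -12.8, -25.2]), 0.0)]
[0.613, 0.252] 0.2 [(array([ 34. , -16.4, -64.7, -48.3, -28. ]), 0.0), (array([ 33.7, -27.4, -60.8, -22.1, -27.3]), 0.0), (array([ 32.9, -30.4, -53.5,  -0.9, -25.2]), 0.0)]
[0.613, 0.252] 0.24 [(array([ 34. , -23.5, -63.5, -40. , -28. ]), 0.0), (array([ 33.7, -31.7, -58.3, -15.4, -27.3]), 0.0), (array([ 32.9, -32.7, -50.2,   4.7, -25.2]), 0.0)]
```

The model fits to 0.1 mm. A horizontal tool is reachable at the far pocket (y=+108), so tube A goes there. Later tubes I will grasp pre-tilted by 20°, so that a 20°-down tool gives a vertical tube.

```bash
python3 -m jog '[[0.9,0.1,1.5,0,0,0,0],[0.9,0.2,3,0,0,0,0],[0.9,0.3,4.5,0,0,0,0],[0.9,0.35,5.19,0,0,0,0],[0.9,0.35,5.19,0,0,0,0]]'
python3 -m jog '[[0.9,0,0,-0.2,0.05,-0.5,0],[0.9,0,0,-0.6,0.1,-1.03,0],[0.9,0,0,-1,0.1,-1.03,0],[0.9,0,0,-1,0.1,-1.03,0],[0.9,0,0,-1,0.1,-1.03,0]]'
python3 held.py
```

```text
time: 20.3
ee_pos: [0.6125, 0.2546, 0.2807]
tcp_rot: [-174.9, 0.1, 95.5]
wrist_force: [0.3, -0.1, -1.1]
opening: 0.0273
time: 20.8
ee_pos: [0.6129, 0.2515, 0.2572]
tcp_rot: [179.8, 0.0, 95.3]
wrist_force: [-0.7, 0.2, -1.1]
opening: 0.0269
[0.61293143 0.25154628 0.25716372] [1.79763175e+02 3.64876324e-02 9.53103205e+01] [ 34.4 -25.6 -62.6 -37.3 -29.1  -0.2]
top -0.1 ('c', array([608.4, 232.7]), 'size', array([28.6,  9.7]), 'ang', 25.2, 'zmed', 163.9, 25)
top -0.08 ('c', array([603.8, 234.8]), 'size', array([17.8,  4.7]), 'ang', 2.7, 'zmed', 186.6, 13)
top -0.06 ('c', array([604.1, 235. ]), 'size', array([18.5,  3.4]), 'ang', 5.6, 'zmed', 202.3, 12)
topcap ('c', array([586.6, 255. ]), 'size', array([66.6, 73.3]), 'ang', 1.1, 'zmed', 279.6, 281)
scene -0.1 ('c', array([602.8, 245.1]), 'size', array([33.2, 36.7]), 'ang', 5.2, 'zmed', 162.7, 52)
scene -0.08 ('c', array([604.6, 238.5]), 'size', array([29.3, 14.2]), 'ang', 18.4, 'zmed', 188.1, 50)
scene -0.06 ('c', array([605.1, 239. ]), 'size', array([29.6, 19. ]), 'ang', 21.1, 'zmed', 205.5, 42)
topcap ('c', array([587.3, 251.3]), 'size', array([76.5, 66.6]), 'ang', 88.9, 'zmed', 278.7, 186)
```

```bash
python3 -m jog '[[0.9,-0.08,0,-1,0,0,0],[0.9,-0.08,0,-2,0,0,0],[0.9,-0.08,0,-2.9,0,0,0],[0.9,-0.08,0,-2.9,0,0,0],[0.9,-0.08,0,-2.9,0,0,0]]'
cat > pk.py <<'E'
from h import *
import sys
o=bot.get_obs();t=np.array(o['ee_pos']);print(t,o['tcp_rot'],o['q'].round(1))
y=float(sys.argv[2])/1000; yaw=np.radians(6.05); c=np.array([.6124-np.sin(yaw)*y,.1431+np.cos(yaw)*y]); im=[]
R=np.array([[np.cos(yaw),-np.sin(yaw)],[np.sin(yaw),np.cos(yaw)]])
for n in('top','scene'):
    p,d,m=cam(n); u=proj(m,[[*c,.068]])[0].astype(int); q=p[u[1]-32:u[1]+32,u[0]-32:u[0]+32]
    q=cv2.resize(q,(384,384),interpolation=cv2.INTER_CUBIC)
    for h,z,col in((.021,.068,(255,0,0)),(.017,float(t[2])-.105,(0,255,0))):
        b=np.array([[*(c+R@np.array(k)*h),z] for k in((-1,-1),(1,-1),(1,1),(-1,1))])
        cv2.polylines(q,[((proj(m,b)-u+32)*6).astype(int).reshape(-1,1,2)],True,col,1)
    im.append(q)
save(sys.argv[1],np.hstack(im))
E
python3 pk.py pk1.png 108
```

```text
time: 21.4
ee_pos: [0.6111, 0.2523, 0.1854]
tcp_rot: [179.7, 0.0, 95.3]
wrist_force: [0.2, 0.4, -0.6]
opening: 0.0273
[0.61108765 0.25228533 0.18538052] [1.79719777e+02 1.40774252e-02 9.53456462e+01] [ 34.6 -13.1 -65.  -52.2 -29.2  -0.2]
```

View pics/pk1.png

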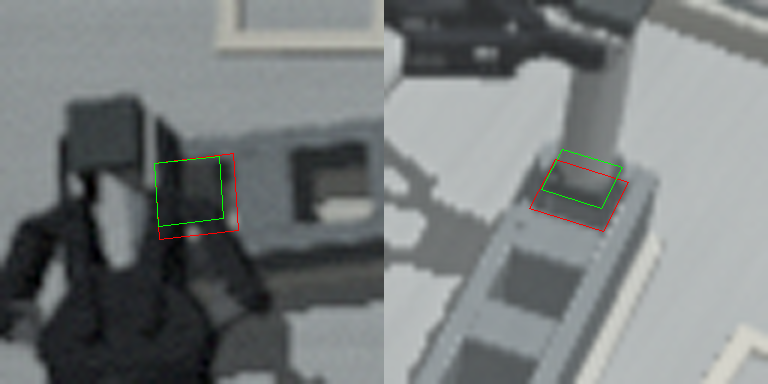

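```bash
python3 -m jog '[[0.9,0,0,-0.3,0,0,0],[0.9,0,0,-0.6,0,0,0],[0.9,0,0,-0.9,0,0,0],[0.9,0,0,-0.9,0,0,0]]' 
python3 -m jog '[[0.9,0,0,-0.4,0,0,0],[0.9,0,0,-0.8,0,0,0],[0.9,0,0,-1.2,0,0,0],[0.9,0,0,-1.2,0,0,0]]'
```

```text
time: 21.9
ee_pos: [0.6104, 0.2519, 0.1599]
tcp_rot: [179.9, 0.1, 95.3]
wrist_force: [-0.3, -0.2, -1.6]
opening: 0.0273
time: 22.3
ee_pos: [0.6104, 0.252, 0.1299]
tcp_rot: [179.9, 0.1, 95.4]
wrist_force: [-0.4, 0.2, -0.6]
opening: 0.027
```

```bash
python3 -m jog '[[0.9,0,0,-0.2,0,0,0],[0.9,0,0,-0.2,0,0,0]]' 
python3 -m jog '[[0.5,0,0,0,0,0,0],[0.4,0,0,0,0,0,0],[0.35,0,0,0,0,0,0],[0.35,0,0,0,0,0,0]]'
python3 -m jog '[[0.35,0,0,0.5,0,0,0],[0.35,0,0,1.5,0,0,0],[0.35,0,0,2.5,0,0,0],[0.35,0,0,3.8,0,0,0],[0.35,0,0,4.8,0,0,0]]'
cat > stood.py <<'E'
from h import *
yaw=np.radians(6.05)
for y in(-.108,-.036,.036,.108):
    c=np.array([.6124-np.sin(yaw)*y,.1431+np.cos(yaw)*y])
    for n in('top','scene'):
        p,d,m=cam(n); W=cloud(n,p,d); s=sel(W,c[0]-.03,c[0]+.03,c[1]-.03,c[1]+.03,.125,.16); print(y,n,rect(s) if len(s)>8 else len(s))
E
python3 stood.py; python3 tubes.py
```

```text
time: 22.5
ee_pos: [0.6107, 0.2521, 0.1269]
tcp_rot: [179.7, 0.0, 95.3]
wrist_force: [-0.5, -0.8, -1.3]
opening: 0.0272
time: 22.9
ee_pos: [0.6108, 0.2522, 0.1276]
tcp_rot: [179.7, -0.0, 95.3]
wrist_force: [0.8, -1.1, -0.4]
opening: 0.0555
time: 23.4
ee_pos: [0.6106, 0.2521, 0.2499]
tcp_rot: [179.6, -0.0, 95.4]
wrist_force: [1.0, -0.3, -0.2]
opening: 0.0554
-0.108 top 0
-0.108 scene 0
-0.036 top 0
-0.036 scene 0
0.036 top 0
0.036 scene 0
0.108 top 0
0.108 scene 0
top tool top ('c', array([ 415.5, -347.5]), 'size', array([25.9, 27.3]), 'ang', 16.7, 'zmed', 171.2, 120) 0.1773587373705699
  0.86 [0.428 0.015 0.037] (array([428.4,  14.1]), array([130.8,  33.7]), 'rect', 83.8, 'pca', np.float64(83.8))
  0.56 [0.673 0.191 0.102] (array([693.5, 202. ]), array([100.7, 106.8]), 'rect', -31.8, 'pca', np.float64(-89.5))
scene tool top ('c', array([ 414.8, -348.8]), 'size', array([29.1, 29. ]), 'ang', 14.3, 'zmed', 158.8, 232) 0.17700949825070922
  0.68 [0.433 0.006 0.035] (array([429.3,  13.8]), array([135.8,  37.1]), 'rect', 83.4, 'pca', np.float64(83.2))
  0.58 [0.678 0.139 0.065] (array([668.1, 180.9]), array([ 55.2, 181.8]), 'rect', -86.6, 'pca', np.float64(-84.4))
  0.57 [0.442 0.319 0.034] (array([437.7, 334.5]), array([ 33.9, 134. ]), 'rect', -87.8, 'pca', np.float64(-90.0))
24.0 [0.61073141 0.25215348 0.24603313] [1.79797871e+02 6.07420537e-02 9.53501753e+01]
```

No tall points show in the far pocket, and a tube is reported near (.67,.19). I look.

```bash
python3 - <<'E'
from h import *
im=[]
for n in('top','scene'):
    p,d,m=cam(n); u=proj(m,[[.62,.18,.08]])[0].astype(int); a=p[max(0,u[1]-60):u[1]+60,u[0]-60:u[0]+60]; im.append(cv2.resize(a,(400,400),interpolation=cv2.INTER_CUBIC))
save('lost.png',np.hstack(im))
E
```

```text
(no output)
```

View pics/lost.png

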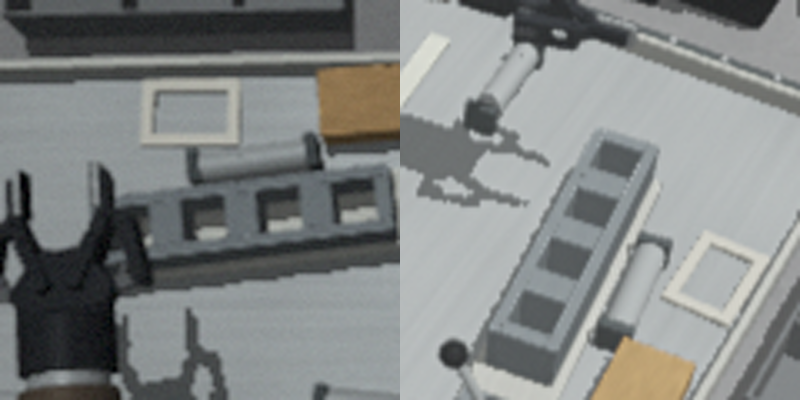

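The tube lies on the floor beyond the block. The fingers evidently lifted it out on the way up: the V of the linkage caught the cap. I measure it exactly.

```bash
python3 - <<'E'
from h import *
for n in('top','scene'):
    p,d,m=cam(n); W=cloud(n,p,d)
    s=sel(W,.645,.72,.07,.32,.030,.062); print(n,rect(s),tubefit(s))
    yaw=np.radians(6.05); R=np.array([[np.cos(yaw),-np.sin(yaw)],[np.sin(yaw),np.cos(yaw)]])
    L=W.copy(); L[:,:2]=(W[:,:2]-[.6124,.1431])@R
    for y0 in np.arange(-.06,.14,.02):
        k=L[(L[:,1]>y0)&(L[:,1]<y0+.02)&(L[:,0]>.015)&(L[:,0]<.12)]
        print(round(y0,2),' '.join('%d:%d'%(a,1000*np.median(k[(k[:,0]*1000>=a)&(k[:,0]*1000<a+5)][:,2])) for a in range(20,120,5) if ((k[:,0]*1000>=a)&(k[:,0]*1000<a+5)).any()))
    for l in('frame0','lift_box'):
        for o in bot.regions_of(n,l):
            k=o['pixels']&(d>0); w=world(m,d,*np.nonzero(k)); print(l,round(o['conf'],2),rect(w))
E
```

```text
top ('c', array([679.7, 135.4]), 'size', array([ 46. , 143.6]), 'ang', 12.8, 'zmed', 38.3, 356) (array([679.7, 135.4]), array([ 46. , 143.6]), 'rect', -77.2, 'pca', np.float64(-80.8))
-0.06 20:60 25:68 30:67 50:26 55:34 60:38 65:37 70:37 75:33 85:3 90:6 95:7 100:7 105:8 110:6 115:7
-0.04 20:43 25:70 30:68 50:28 55:35 60:37 65:40 70:38 75:32 85:6 90:8 95:7 100:6 105:7 110:6 115:6
-0.02 20:66 25:70 30:69 50:30 55:35 60:39 65:39 70:37 75:33 85:9 90:7 95:6 100:6 105:7 110:7 115:6
0.0 20:68 25:70 30:69 45:28 50:30 55:36 60:39 65:38 70:37 75:32 85:9 90:13 95:8 100:13 105:10 110:10 115:12
0.02 20:48 25:68 30:69 50:31 55:36 60:38 65:39 70:38 75:33 85:7 90:12 95:13 100:10 105:7 110:7 115:7
0.04 20:44 25:70 30:69 45:34 50:38 55:40 60:38 65:42 70:40 75:42 80:40 85:7 90:10 95:12 100:12 105:8 110:7 115:7
0.06 20:69 25:70 30:69 50:8 55:7 60:8 65:6 70:5 75:7 80:9 85:8 90:7 95:10 100:13 105:12 110:7 115:6
0.08 20:65 25:69 30:68 50:5 55:8 60:7 65:7 70:9 75:9 80:8 85:6 90:6 95:10 100:13 105:12 110:8 115:8
0.1 20:53 25:69 30:69 50:6 55:8 60:6 65:8 70:7 75:6 80:5 85:7 90:7 95:7 100:9 105:9 110:7 115:8
0
[... 1348 characters left out ...]
0:7 85:6 90:9 95:13 100:11 105:6 110:6 115:7
0.08 20:70 25:68 30:41 35:16 40:9 45:8 50:7 55:7 60:6 65:10 70:6 75:8 80:9 85:5 90:6 95:10 100:14 105:9 110:7 115:8
0.1 20:68 25:68 30:41 35:16 40:9 45:7 50:8 55:6 60:6 65:4 70:5 75:7 80:9 85:7 90:8 95:9 100:7 105:10 110:7 115:12
0.12 20:67 25:68 30:36 35:16 40:9 45:6 50:6 55:7 60:5 65:5 70:7 75:6 80:7 85:4 90:6 95:7 100:8 105:8 110:10 115:9
frame0 0.67 ('c', array([731.7, 214.2]), 'size', array([116.2,  74.9]), 'ang', 88.3, 'zmed', 12.1, 328)
frame0 0.56 ('c', array([330.2, 172.8]), 'size', array([108. ,  79.2]), 'ang', 89.9, 'zmed', 11.8, 250)
lift_box 0.8 ('c', array([730.5,  25.5]), 'size', array([ 77.7, 107.4]), 'ang', 4.2, 'zmed', 40.8, 821)
```

The tube lies parallel to the block in the dryer frame at x≈63, y≈-6. Its gap to the block is only about 14 mm, so I will insert the near finger high, push the tube a little to +x, and then grip it. First a check of the 20°-lean plan with the model.

```bash
python3 - <<'E'
from kin import *
c,s=np.cos(np.radians(6.05)),np.sin(np.radians(6.05))
pt=lambda P,p:np.array([np.cos(np.radians(p))*c,np.cos(np.radians(p))*s,-np.sin(np.radians(p))])
for y in(-.108,-.036,.036,.108):
    A=np.array([.6124-s*y,.1431+c*y,.121])+.011*pt(0,20)
    print(y,A.round(4))
    for nm,Q in(('in',A),('up',A+[0,0,.1]),('back50',A-.05*pt(0,20)),('back80',A-.08*pt(0,20)),('back80up',A-.08*pt(0,20)+[0,0,.1])): print('  ',nm,*ik(Q,20,6.05))
print('tilt path')
for p in(110,95,80,65,50,35,20):
    print(p,[ (x,*ik(np.array([x,.11,.25]),p,6)) for x in(.55,.60)])
E
```

```text
-0.108 [0.6341 0.0368 0.1172]
   in [  1.3 -32.  -64.9 -12.8   4.4] 0.0
   up [  1.3 -41.  -57.5   3.5   4.4] 0.0
   back50 [  0.5 -45.4 -65.7   3.1   5.4] 1.078
   back80 [ -1.1 -48.5 -65.7   7.2   8. ] 2.115
   back80up [ -1.5 -48.5 -52.2  23.8   8.7] 2.512
-0.036 [0.6265 0.1084 0.1172]
   in [ 12.6 -31.8 -64.8 -12.9  -6.1] 0.0
   up [ 12.6 -40.7 -57.4   3.5  -6.1] 0.0
   back50 [ 13.7 -45.1 -65.7   2.7  -7.4] 1.026
   back80 [ 15.7 -48.5 -65.7   7.3 -10.6] 1.866
   back80up [ 16.3 -48.5 -52.5  23.3 -11.6] 2.305
0.036 [0.6189 0.18   0.1172]
   in [ 23.3 -28.4 -62.7 -13.5 -16.2] 0.0
   up [ 23.3 -37.5 -55.6   2.7 -16.2] 0.0
   back50 [ 25.9 -41.2 -65.7  -2.1 -18.8] 0.368
   back80 [ 27.9 -48.3 -65.7   7.1 -20.9] 0.913
   back80up [ 29.3 -48.5 -55.   18.5 -24. ] 1.116
0.108 [0.6113 0.2516 0.1172]
   in [ 33.  -22.7 -59.  -14.1 -25.2] 0.0
   up [ 33.  -31.9 -52.3   1.7 -25.2] 0.0
   back50 [ 36.3 -33.9 -62.9  -6.2 -28.2] 0.0
   back80 [ 38.6 -41.  -64.9  -0.6 -30.4] 0.0
   back80up [ 38.6 -46.5 -56.   13.9 -30.4] 0.0
tilt path
110 [(0.55, array([ 10.5,  28.8,  38.7, 119.9,   1.5]), 0.0), (0.6, array([  9.8,  38.7,  53.3, 124.5,   1.3]), 0.0)]
95 [(0.55, array([ 11.1,  12.2,  20.1, 102.9,   0.4]), 0.0), (0.6, array([ 10.2,  19.6,  29.2, 104.6,   0.4]), 0.0)]
80 [(0.55, array([11.8, -3.4,  2.9, 86.4, -1. ]), 0.0), (0.6, array([10.8,  3.2,  9.5, 86.4, -0.8]), 0.0)]
65 [(0.55, array([ 12.8, -18.5, -13.6,  70.1,  -2.9]), 0.0), (0.6, array([ 11.5, -11.9,  -8.4,  68.6,  -2.3]), 0.0)]
50 [(0.55, array([ 13.9, -33.1, -29.6,  53.7,  -5.1]), 0.0), (0.6, array([ 12.3, -25.9, -25.4,  50.7,  -4. ]), 0.0)]
35 [(0.55, array([ 15.1, -46.8, -45.4,  36.8,  -7.4]), 0.0), (0.6, array([ 13.1, -38.3, -41.6,  32. ,  -5.8]), 0.0)]
20 [(0.55, array([ 18.4, -48.5, -52. ,  23.8, -14. ]), 2.167), (0.6, array([ 13.8, -47.6, -56.7,  11.1,  -7.3]), 0.0)]
```

A 30° lean with the grip 26 mm from the tube's middle clears the caps and leaves room to retreat. Now I bring the tool back to pointing down and over tube A.

```bash
python3 -m jog '[[0.52,0,-0.2,0.2,-0.16,1.5,0],[0.52,0,-0.4,0.2,-0.31,3,0],[0.52,0,-0.6,0.2,-0.47,4.5,0],[0.52,0,-0.8,0.2,-0.63,5.97,0],[0.52,0,-0.8,0.2,-0.63,5.97,0]]'
python3 -m jog '[[0.52,0.2,-0.2,0,-0.16,1.5,0],[0.52,0.4,-0.4,0,-0.31,3,0],[0.52,0.6,-0.6,0,-0.47,4.5,0],[0.52,0.8,-1,0,-0.63,5.97,0],[0.52,0.8,-1,0,-0.63,5.97,0]]'
python3 -m jog '[[0.52,0.2,-0.4,0,-0.16,1.5,0],[0.52,0.4,-0.8,0,-0.31,3,0],[0.52,0.6,-1.2,0,-0.47,4.5,0],[0.52,0.8,-1.6,0,-0.63,5.97,0],[0.52,0.8,-1.6,0,-0.63,5.97,0]]'
python3 -m jog '[[0.52,0,-0.4,0,0,0,-1.5],[0.52,0,-0.8,0,0,0,-3],[0.52,0.2,-1,0,0,0,-4.5],[0.52,0.4,-1,0,0,0,-6],[0.52,0.4,-1,0,0,0,-7.5]]'
python3 -m jog '[[0.52,0.4,-0.4,0,0,0,-1.5],[0.52,0.8,-0.7,0,0,0,-3],[0.52,0.8,-0.7,0,0,0,-4.5],[0.52,0.8,-0.7,0,0,0,-6],[0.52,0.8,-0.7,0,0,0,-7.5]]'
python3 -m jog '[[0.52,0,0,0,0,0,-1.5],[0.52,0,0,0,0,0,-2.8],[0.52,0,0,0,0,0,-2.8],[0.52,0,0,0,0,0,-2.8]]'
```

```text
time: 24.9
ee_pos: [0.6097, 0.2313, 0.2531]
tcp_rot: [-150.1, 0.3, 95.4]
wrist_force: [1.9, 1.4, -0.1]
opening: 0.041
time: 25.4
ee_pos: [0.6336, 0.2067, 0.2522]
tcp_rot: [-120.0, 0.6, 95.6]
wrist_force: [-0.4, -0.3, -0.6]
opening: 0.041
time: 25.9
ee_pos: [0.6526, 0.1666, 0.2479]
tcp_rot: [-89.8, 0.8, 96.0]
wrist_force: [1.5, -0.1, -0.9]
opening: 0.0411
time: 26.4
ee_pos: [0.6611, 0.1422, 0.2517]
tcp_rot: [-90.3, 0.6, 58.2]
wrist_force: [-0.2, 0.3, -0.9]
opening: 0.0411
time: 26.9
ee_pos: [0.6808, 0.1249, 0.2519]
tcp_rot: [-90.3, 0.6, 20.8]
wrist_force: [0.4, -0.3, 0.2]
opening: 0.0412
time: 27.3
ee_pos: [0.6806, 0.1249, 0.2522]
tcp_rot: [-90.3, 0.6, 7.3]
wrist_force: [-0.4, 0.4, -0.0]
opening: 0.0412
```

```bash
python3 -m jog '[[0.52,0.19,-0.25,-1.7,0,0,-0.25],[0.52,0.19,-0.25,-3.4,0,0,-0.25],[0.52,0.19,-0.25,-5.1,0,0,-0.25],[0.52,0.19,-0.25,-6.4,0,0,-0.25],[0.52,0.19,-0.25,-6.4,0,0,-0.25]]'
python3 -m jog '[[0.52,0,0,0,0,0,0],[0.52,0,0,0,0,0,0]]'
```

```text
time: 27.8
ee_pos: [0.6828, 0.118, 0.0866]
tcp_rot: [-90.3, 1.1, 5.9]
wrist_force: [-0.4, -0.1, -0.2]
opening: 0.0412
time: 28.0
ee_pos: [0.6866, 0.1187, 0.0952]
tcp_rot: [-90.2, 0.4, 5.8]
wrist_force: [0.2, -0.2, -0.0]
opening: 0.041
```

```bash
python3 -m jog '[[0.52,-0.04,0,-0.8,0,0,0],[0.52,-0.04,0,-1.6,0,0,0],[0.52,-0.04,0,-2.0,0,0,0],[0.52,-0.04,0,-2.0,0,0,0]]'
python3 -m jog '[[0.52,0,0,-0.15,0,0,0],[0.52,0,0,-0.3,0,0,0],[0.52,0,0,-0.3,0,0,0]]'
python3 -m jog '[[0.52,0,0,-0.15,0,0,0],[0.52,0,0,-0.3,0,0,0],[0.52,0,0,-0.3,0,0,0]]'
```

```text
time: 28.4
ee_pos: [0.6845, 0.1184, 0.0422]
tcp_rot: [-90.2, 0.7, 5.8]
wrist_force: [-0.1, -0.2, 0.3]
opening: 0.0411
time: 28.7
ee_pos: [0.6846, 0.1184, 0.0349]
tcp_rot: [-90.2, 0.7, 5.8]
wrist_force: [-0.9, -0.3, 0.5]
opening: 0.0409
time: 29.0
ee_pos: [0.6845, 0.1184, 0.0268]
tcp_rot: [-90.2, 0.7, 5.8]
wrist_force: [0.1, 1.1, 0.4]
opening: 0.0409
```

```bash
python3 -m jog '[[0.52,0,0,-0.1,0,0,0],[0.52,0,0,-0.2,0,0,0],[0.52,0,0,-0.2,0,0,0]]'
python3 -m jog '[[0.52,0.1,0.01,0,0,0,0],[0.52,0.2,0.02,0,0,0,0],[0.52,0.3,0.03,0,0,0,0],[0.52,0.4,0.04,0,0,0,0],[0.52,0.48,0.05,0,0,0,0]]'
python3 - <<'E'
from h import *
o=bot.get_obs();print(o['ee_pos'],o['wrist_force'])
yaw=np.radians(6.05); R=np.array([[np.cos(yaw),-np.sin(yaw)],[np.sin(yaw),np.cos(yaw)]])
for n in('top','scene'):
    p,d,m=cam(n); W=cloud(n,p,d); L=W.copy(); L[:,:2]=(W[:,:2]-[.6124,.1431])@R
    s=sel(L,.040,.10,-.09,.09,.022,.045); 
    for y0 in(-.08,-.06,.0,.02,.04):
        k=s[(s[:,1]>y0)&(s[:,1]<y0+.02)]; 
        if len(k)>5: print(n,y0,k.min(0).round(3),k.max(0).round(3))
E
```

```text
time: 29.3
ee_pos: [0.6857, 0.1186, 0.0256]
tcp_rot: [-90.2, 0.4, 5.8]
wrist_force: [-2.2, -0.6, 17.7]
opening: 0.0409
time: 29.8
ee_pos: [0.695, 0.1195, 0.0247]
tcp_rot: [-90.2, 0.8, 5.8]
wrist_force: [-14.3, -3.0, 20.7]
opening: 0.0412
[0.69500391 0.11950658 0.0247284 ] [-14.26767229  -3.00168261  20.73529675]
top -0.08 [ 0.059 -0.08   0.022] [ 0.098 -0.061  0.044]
top -0.06 [ 0.054 -0.06   0.026] [ 0.09  -0.04   0.042]
scene -0.08 [ 0.059 -0.08   0.022] [ 0.096 -0.061  0.045]
scene -0.06 [ 0.047 -0.058  0.027] [ 0.088 -0.04   0.045]
scene 0.0 [0.058 0.    0.026] [0.086 0.016 0.042]
```

The tube moved about 9 mm to +x. I push it another 8 mm, then back off and re-measure.

```bash
python3 -m jog '[[0.52,0.1,0.01,0,0,0,0],[0.52,0.2,0.02,0,0,0,0],[0.52,0.3,0.03,0,0,0,0],[0.52,0.34,0.035,0,0,0,0]]'
python3 -m jog '[[0.52,-0.15,-0.01,0.1,0,0,0],[0.52,-0.2,-0.02,1,0,0,0],[0.52,-0.2,-0.02,2.2,0,0,0],[0.52,-0.2,-0.02,3.2,0,0,0],[0.52,-0.2,-0.02,3.2,0,0,0]]'
cat > dl.py <<'E'
from h import *
o=bot.get_obs();print(o['ee_pos'],o['wrist_force'])
yaw=np.radians(6.05); R=np.array([[np.cos(yaw),-np.sin(yaw)],[np.sin(yaw),np.cos(yaw)]])
for n in('top','scene'):
    p,d,m=cam(n); W=cloud(n,p,d); L=W.copy(); L[:,:2]=(W[:,:2]-[.6124,.1431])@R
    s=sel(L,.048,.115,-.10,.10,.022,.047); 
    for y0 in np.arange(-.1,.09,.02):
        k=s[(s[:,1]>y0)&(s[:,1]<y0+.02)]; 
        if len(k)>5: print(n,round(y0,2),k.min(0).round(3),k.max(0).round(3))
E
python3 dl.py
python3 - <<'E'
from kin import *
for az in(96,):
    for p in(60,): print(ik(np.array([.6944,.1196,.016]),p,az),ik(np.array([.6944,.1196,.15]),p,az))
E
```

```text
time: 30.3
ee_pos: [0.7038, 0.1204, 0.0241]
tcp_rot: [-90.2, 0.8, 5.8]
wrist_force: [-11.6, -1.6, 16.0]
opening: 0.041
time: 30.8
ee_pos: [0.7016, 0.1203, 0.1067]
tcp_rot: [-90.2, 0.3, 5.8]
wrist_force: [-0.2, 0.4, 0.7]
opening: 0.0407
[0.70157604 0.12031092 0.10670851] [-0.20441629  0.41845725  0.70721237]
top -0.1 [ 0.076 -0.1    0.023] [ 0.114 -0.08   0.046]
top -0.08 [ 0.069 -0.08   0.023] [ 0.105 -0.06   0.045]
top -0.06 [ 0.07  -0.06   0.024] [ 0.1   -0.04   0.042]
top -0.04 [ 0.068 -0.04   0.026] [ 0.098 -0.021  0.044]
top -0.02 [ 0.066 -0.02   0.023] [ 0.077 -0.003  0.044]
scene -0.1 [ 0.075 -0.1    0.037] [ 0.115 -0.081  0.047]
scene -0.08 [ 0.069 -0.079  0.026] [ 0.103 -0.061  0.045]
scene -0.06 [ 0.069 -0.058  0.03 ] [ 0.099 -0.041  0.042]
scene -0.04 [ 0.067 -0.04   0.025] [ 0.098 -0.02   0.044]
scene -0.02 [ 0.067 -0.019  0.028] [ 0.096 -0.     0.046]
scene 0.0 [0.064 0.001 0.027] [0.094 0.02  0.041]
scene 0.02 [0.063 0.02  0.023] [0.092 0.04  0.041]
scene 0.04 [0.059 0.04  0.023] [0.092 0.059 0.045]
(array([-1.8, 30.4, 13.8, 77.9, 29.7]), 0.0) (array([-1.8, 28.4, 25.8, 91.8, 29.7]), 0.0)
```

```bash
python3 -m jog '[[0.45,-0.18,0.22,0.2,0,0,1.04],[0.45,-0.18,0.22,0.4,0,0,1.04],[0.45,-0.18,0.22,0.4,0,0,1.04]]'
python3 -m jog '[[0.45,0,0,0,1.47,0.28,0],[0.45,0,0,0,2.95,0.57,0],[0.45,0,0,0,4.42,0.86,0],[0.45,0,0,0,5.89,1.14,0],[0.45,0,0,0,5.89,1.14,0]]'
python3 -m jog '[[0.45,0,0,-1,0,0,0],[0.45,0,0,-2,0,0,0],[0.45,0,0,-3,0,0,0],[0.45,0,0,-3,0,0,0],[0.45,0,0,-3,0,0,0]]'
python3 -c "
from h import *
o=bot.get_obs();print(o['ee_pos'],o['tcp_rot'],o['q'].round(1))"
```

```text
time: 31.2
ee_pos: [0.6954, 0.1255, 0.112]
tcp_rot: [-90.2, 0.7, 10.9]
wrist_force: [0.2, -0.1, 0.0]
opening: 0.0469
time: 31.7
ee_pos: [0.6954, 0.1224, 0.1089]
tcp_rot: [-60.0, 0.9, 11.0]
wrist_force: [0.7, -0.2, -0.8]
opening: 0.0469
time: 32.2
ee_pos: [0.6953, 0.126, 0.0375]
tcp_rot: [-60.3, 0.6, 11.3]
wrist_force: [1.2, 0.1, 0.3]
opening: 0.0469
[0.69526031 0.12596963 0.03749274] [-60.29479513   0.62091319  11.32099373] [-0.9 33.4 20.2 84.4 28.8 76. ]
```

```bash
python3 -m jog '[[0.45,0.06,0,-0.3,0,0,0],[0.45,0.06,0,-0.6,0,0,0],[0.45,0.06,0,-0.96,0,0,0],[0.45,0.06,0,-0.96,0,0,0]]'
python3 -m jog '[[0.6,0,0,0,0,0,0],[0.8,0,0,0,0,0,0],[0.9,0,0,0,0,0,0],[0.9,0,0,0,0,0,0],[0.9,0,0,0,0,0,0]]' 80
python3 -m jog '[[0.9,0,0,0.5,0,0,0],[0.9,0,0,1.5,0,0,0],[0.9,0,0,3,0,0,0],[0.9,0,0,4.5,0,0,0],[0.9,0,0,6,0,0,0]]'
python3 -m jog '[[0.9,0,0,2.5,0,0,0],[0.9,0,0,2.5,0,0,0],[0.9,0,0,2.5,0,0,0],[0.9,0,0,2.5,0,0,0]]'
python3 tubes.py
```

```text
time: 32.6
ee_pos: [0.7011, 0.1257, 0.0144]
tcp_rot: [-60.3, 0.0, 11.3]
wrist_force: [21.1, 2.3, -4.7]
opening: 0.0469
time: 33.1
ee_pos: [0.6975, 0.1253, 0.0141]
tcp_rot: [-60.3, 0.5, 11.3]
wrist_force: [1.7, -2.1, 5.9]
opening: 0.0277
time: 33.6
ee_pos: [0.6963, 0.1257, 0.165]
tcp_rot: [-60.2, 0.6, 11.3]
wrist_force: [0.6, -0.1, -0.1]
opening: 0.0278
time: 34.0
ee_pos: [0.6968, 0.1255, 0.2246]
tcp_rot: [-60.2, 0.6, 11.3]
wrist_force: [0.4, -0.1, -1.8]
opening: 0.0277
top tool top ('c', array([ 415.2, -347.3]), 'size', array([25.7, 26.8]), 'ang', 15.6, 'zmed', 171.0, 121) 0.17751130900195725
  0.9 [0.436 0.336 0.037] (array([436.9, 337.7]), array([ 34.6, 129.8]), 'rect', -86.9, 'pca', np.float64(-87.6))
  0.7 [0.684 0.179 0.247] (array([667.8, 174.2]), array([363.6, 108.6]), 'rect', 34.6, 'pca', np.float64(45.2))
  0.35 [ 0.726 -0.298  0.016] (array([ 739.2, -327. ]), array([ 73.6, 150.6]), 'rect', -74.7, 'pca', np.float64(86.3))
scene tool top ('c', array([ 414.8, -349.4]), 'size', array([27.9, 27.9]), 'ang', 15.2, 'zmed', 159.4, 239) 0.17852446003997738
  0.6 [0.442 0.322 0.036] (array([437.3, 335.6]), array([ 34.4, 134.7]), 'rect', -87.7, 'pca', np.float64(-88.6))
  0.59 [0.433 0.005 0.035] (array([428.4,  12.5]), array([132.5,  35.2]), 'rect', 83.8, 'pca', np.float64(82.9))
  0.53 [0.704 0.084 0.24 ] (array([676.4, 172.2]), array([ 57.1, 321. ]), 'rect', -76.4, 'pca', np.float64(-74.5))
34.2 [0.69649123 0.12554422 0.22382911] [-60.2019219    0.73514851  11.32575235]
```

```bash
cat > rot.py <<'E'
import sys,json
from kin import *
from scipy.spatial.transform import Rotation as Ro
from workcell import bot
def plan(goal,rpy,n=4):
    o=bot.get_obs(); P0=np.array(o['ee_pos']); R0=Ro.from_euler('xyz',o['tcp_rot'],degrees=True); R1=Ro.from_euler('xyz',rpy,degrees=True)
    v=(R1*R0.inv()).as_rotvec(degrees=True); d=np.array(goal)-P0
    print('rot units',(v/5).round(2),np.linalg.norm(v).round(1),'shift units',(d/.025).round(2))
    for f in np.linspace(0,1,n+1):
        R=Ro.from_rotvec(v*f,degrees=True)*R0; a=R.apply([0,1,0]); p=np.degrees(-np.arcsin(a[2])); az=np.degrees(np.arctan2(a[1],a[0]))
        P=P0+d*f; q,e=ik(P,p,az); tu=R.apply([0,0,1]); print(f,P.round(3),'p',p.round(0),'az',az.round(0),q,e)
if __name__=='__main__': plan(json.loads(sys.argv[1]),json.loads(sys.argv[2]))
E
python3 rot.py '[0.6105,0.2515,0.225]' '[-150,0,96.05]'
```

```text
rot units [-11.38 -15.7   13.2 ] 117.3 shift units [-3.44  5.04  0.05]
0.0 [0.696 0.126 0.224] p 60.0 az 103.0 [ -1.   34.3  42.2 105.6  28.9] 0.0
0.25 [0.675 0.157 0.224] p 74.0 az 68.0 [ 7.5 16.  20.6 86.6 13.7] 0.0
0.5 [0.653 0.189 0.224] p 67.0 az 12.0 [16.8 -1.  -0.7 67.3 -1.7] 0.0
0.75 [0.632 0.22  0.225] p 49.0 az 2.0 [ 25.6 -16.5 -21.7  45.8 -15.1] 0.0
1.0 [0.61  0.252 0.225] p 30.0 az 6.0 [ 31.7 -29.5 -42.4  19.8 -22. ] 0.0
```

```bash
python3 -m jog '[[0.9,-0.23,0.34,0.05,-0.76,-1.05,0.88],[0.9,-0.46,0.67,0.1,-1.52,-2.09,1.76],[0.9,-0.69,1,0.1,-2.28,-3.14,2.64],[0.9,-0.92,1.34,0.1,-3.03,-4.19,3.52],[0.9,-1.15,1.68,0.1,-3.79,-5.23,4.4]]' 90
python3 -m jog '[[0.9,-0.23,0.34,0,-0.76,-1.05,0.88],[0.9,-0.46,0.67,0,-1.52,-2.09,1.76],[0.9,-0.69,1,0,-2.28,-3.14,2.64],[0.9,-0.92,1.34,0,-3.03,-4.19,3.52],[0.9,-1.15,1.68,0,-3.79,-5.23,4.4]]'
python3 -m jog '[[0.9,-0.23,0.34,0,-0.76,-1.05,0.88],[0.9,-0.46,0.67,0,-1.52,-2.09,1.76],[0.9,-0.69,1,0,-2.28,-3.14,2.64],[0.9,-0.92,1.34,0,-3.03,-4.19,3.52],[0.9,-1.15,1.68,0,-3.79,-5.23,4.4]]'
python3 -m jog '[[0.9,0,0,0,0,0,0],[0.9,0,0,0,0,0,0],[0.9,0,0,0,0,0,0]]'
python3 rot.py '[0.6105,0.2515,0.205]' '[-150,0,96.05]' | head -1
python3 - <<'E'
from h import *
im=[]
t=np.array(bot.get_obs()['ee_pos'])
a=np.array([t[0]-.0095,t[1]-.001])
R=np.array([[.9944,-.1054],[.1054,.9944]])
for n in('top','scene'):
    p,d,m=cam(n); u=proj(m,[[*a,t[2]-.04]])[0].astype(int); q=cv2.resize(p[u[1]-40:u[1]+40,u[0]-40:u[0]+40],(400,400),interpolation=cv2.INTER_CUBIC)
    zb=t[2]+.0055-.091
    for z in(zb,zb+.012,zb+.130):
        b=np.array([[*(a+R@np.array(k)*.017),z] for k in((-1,-1),(1,-1),(1,1),(-1,1))]); cv2.polylines(q,[((proj(m,b)-u+40)*5).astype(int).reshape(-1,1,2)],True,(0,255,0),1)
    im.append(q)
save('held2.png',np.hstack(im))
E
```

```text
time: 34.7
ee_pos: [0.6676, 0.1679, 0.2276]
tcp_rot: [-88.5, -15.6, 37.9]
wrist_force: [-0.0, 0.1, -1.6]
opening: 0.0272
time: 35.2
ee_pos: [0.6386, 0.2099, 0.2274]
tcp_rot: [-121.9, -15.7, 69.8]
wrist_force: [0.1, -1.0, -0.7]
opening: 0.0276
time: 35.7
ee_pos: [0.6096, 0.2518, 0.2268]
tcp_rot: [-150.1, 0.2, 96.4]
wrist_force: [-0.2, 0.2, -0.7]
opening: 0.0272
time: 36.0
ee_pos: [0.6115, 0.2516, 0.2299]
tcp_rot: [-150.0, -0.2, 96.1]
wrist_force: [0.5, 0.6, -0.7]
opening: 0.0274
rot units [-0.04 -0.01 -0.01] 0.2 shift units [-0.04 -0.   -1.  ]
```

View pics/held2.png

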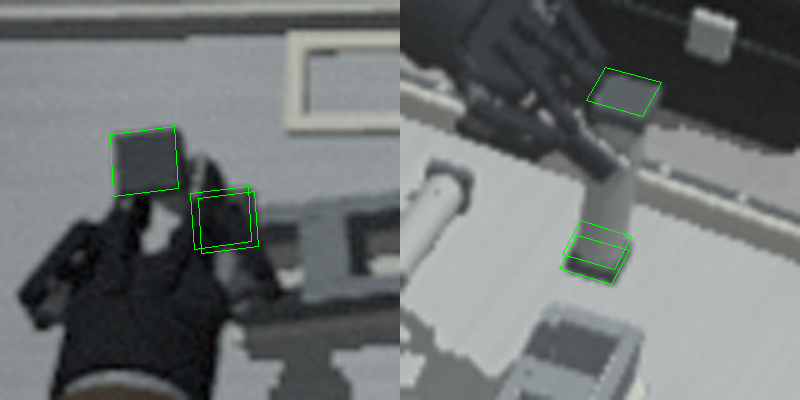

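The overlay of the computed tube matches in both views, and the tube is vertical. I lower it into the far pocket.

```bash
python3 -m jog '[[0.9,-0.04,0,-0.8,0,0,0],[0.9,-0.04,0,-1.6,0,0,0],[0.9,-0.04,0,-2.4,0,0,0],[0.9,-0.04,0,-2.8,0,0,0],[0.9,-0.04,0,-2.8,0,0,0]]'
python3 -m jog '[[0.9,0,0,-0.3,0,0,0],[0.9,0,0,-0.6,0,0,0],[0.9,0,0,-0.9,0,0,0],[0.9,0,0,-0.9,0,0,0]]'
python3 -m jog '[[0.9,0,0,-0.4,0,0,0],[0.9,0,0,-0.8,0,0,0],[0.9,0,0,-1.2,0,0,0],[0.9,0,0,-1.2,0,0,0]]'
```

```text
time: 36.6
ee_pos: [0.6097, 0.2511, 0.1564]
tcp_rot: [-149.8, -0.0, 96.2]
wrist_force: [-0.0, 0.4, -0.5]
opening: 0.0274
time: 37.0
ee_pos: [0.6093, 0.2513, 0.1339]
tcp_rot: [-149.9, 0.0, 96.2]
wrist_force: [-0.5, 0.4, -0.5]
opening: 0.0274
time: 37.4
ee_pos: [0.6088, 0.251, 0.1025]
tcp_rot: [-149.8, 0.1, 96.2]
wrist_force: [-0.4, -0.1, -1.3]
opening: 0.0273
```

```bash
python3 -m jog '[[0.7,0,0,0,0,0,0],[0.6,0,0,0,0,0,0],[0.5,0,0,0,0,0,0],[0.4,0,0,0,0,0,0],[0.35,0,0,0,0,0,0]]'
python3 -m jog '[[0.35,-0.4,-0.04,0.23,0,0,0],[0.35,-0.8,-0.08,0.47,0,0,0],[0.35,-1.2,-0.13,0.7,0,0,0],[0.35,-1.7,-0.18,1,0,0,0],[0.35,-2.07,-0.22,1.2,0,0,0]]'
python3 -c "
from h import *
o=bot.get_obs();print(o['ee_pos'],o['tcp_rot'],o['q'].round(1))"
python3 stood.py | grep '^0.108'
```

```text
time: 37.9
ee_pos: [0.6099, 0.2516, 0.1063]
tcp_rot: [-150.0, -0.1, 96.2]
wrist_force: [-0.2, -0.1, 0.3]
opening: 0.0553
time: 38.4
ee_pos: [0.5576, 0.246, 0.1365]
tcp_rot: [-150.0, -0.1, 96.2]
wrist_force: [0.1, 0.7, 0.9]
opening: 0.0558
[0.55757164 0.24601961 0.13645709] [-1.50017678e+02 -6.41858597e-02  9.62084442e+01] [ 35.1 -34.4 -55.   12.8 -24.7  15.5]
0.108 top ('c', array([601., 248.]), 'size', array([34.8, 33.6]), 'ang', 7.4, 'zmed', 146.8, 145)
0.108 scene ('c', array([600.7, 246.8]), 'size', array([33.4, 43.2]), 'ang', 8.9, 'zmed', 145.0, 126)
```

Tube A stands in the far pocket with its top at 146 mm. Next is tube C at (437,337), axis 92.1°.

```bash
python3 -m jog '[[0.45,-0.3,0,1,0,0,0],[0.45,-0.3,0,2,0,0,0],[0.45,-0.3,0,3,0,0,0],[0.45,-0.3,0,3.6,0,0,0],[0.45,-0.3,0,3.6,0,0,0]]'
python3 rot.py '[0.4378,0.3163,0.10]' '[-60,0,2.1]'; python3 tubes.py | grep -v tool
```

```text
time: 39.3
ee_pos: [0.5513, 0.2464, 0.2289]
tcp_rot: [-150.2, -0.1, 96.2]
wrist_force: [-0.7, 0.5, -0.0]
opening: 0.0471
rot units [ 12.92  14.98 -14.42] 122.4 shift units [-4.54  2.8  -5.15]
0.0 [0.551 0.246 0.229] p 30.0 az 6.0 [ 35.7 -38.8 -46.9  25.3 -25.2] 0.0
0.25 [0.523 0.264 0.197] p 48.0 az 2.0 [ 37.9 -26.5 -31.9  47.9 -23.2] 0.0
0.5 [0.495 0.281 0.164] p 65.0 az 12.0 [ 34.4 -17.  -21.7  61.7  -9.5] 0.0
0.75 [0.466 0.299 0.132] p 72.0 az 58.0 [ 28.1 -11.3 -18.4  67.2   8.8] 0.0
1.0 [0.438 0.316 0.1  ] p 60.0 az 92.0 [ 21.4  -8.7 -22.1  65.8  28.2] 0.0
  0.87 [0.427 0.02  0.037] (array([428.8,  14. ]), array([130.5,  32.5]), 'rect', 84.3, 'pca', np.float64(83.7))
  0.82 [0.597 0.243 0.143] (array([613.5, 257.7]), array([159.9,  67.9]), 'rect', 59.1, 'pca', np.float64(49.4))h.py:24: RuntimeWarning: Mean of empty slice.
  u,sv,v=np.linalg.svd(P-P.mean(0),full_matrices=False); b=np.degrees(np.arctan2(v[0,1],v[0,0]))
  ret = um.true_divide(
Traceback (most recent call last):
  File "tubes.py", line 13, in <module>
    print(' ',round(r_['conf'],2),med.round(3),tubefit(s))
                                               ~~~~~~~^^^
  File "h.py", line 24, in tubefit
    u,sv,v=np.linalg.svd(P-P.mean(0),full_matrices=False); b=np.degrees(np.arctan2(v[0,1],v[0,0]))
                                                                                   ~^^^^^
IndexError: index 0 is out of bounds for axis 0 with size 0
```

```bash
sed -i 's/len(w)<50: continue/len(w)<50: continue\n        if np.median(w,0)[2]>.06: print("  hi",np.median(w,0).round(3)); continue/' tubes.py
python3 -m jog '[[0.45,-0.3,0.19,-0.1,0.86,1,-0.96],[0.45,-0.6,0.37,-0.2,1.72,2,-1.92],[0.45,-0.9,0.56,-0.4,2.58,3,-2.88],[0.45,-1.2,0.75,-0.6,3.45,4,-3.85],[0.45,-1.51,0.93,-1,4.31,4.99,-4.81]]'
python3 -m jog '[[0.45,-0.3,0.19,-0.3,0.86,1,-0.96],[0.45,-0.6,0.37,-0.6,1.72,2,-1.92],[0.45,-0.9,0.56,-1,2.58,3,-2.88],[0.45,-1.2,0.75,-1.5,3.45,4,-3.85],[0.45,-1.51,0.93,-2,4.31,4.99,-4.81]]'
python3 -m jog '[[0.45,-0.3,0.19,-0.3,0.86,1,-0.96],[0.45,-0.6,0.37,-0.6,1.72,2,-1.92],[0.45,-0.9,0.56,-1,2.58,3,-2.88],[0.45,-1.2,0.75,-1.5,3.45,4,-3.85],[0.45,-1.51,0.93,-1.9,4.31,4.99,-4.81]]'
python3 -m jog '[[0.45,0,0,0,0,0,0],[0.45,0,0,0,0,0,0]]'
python3 rot.py '[0.4378,0.3163,0.0135]' '[-60,0,2.1]'|head -1; python3 tubes.py | grep -v tool
```

```text
time: 39.9
ee_pos: [0.5122, 0.2697, 0.1992]
tcp_rot: [-121.8, -17.9, 66.7]
wrist_force: [0.1, 0.5, 0.3]
opening: 0.0467
time: 40.4
ee_pos: [0.4744, 0.2927, 0.1484]
tcp_rot: [-87.4, -17.7, 31.1]
wrist_force: [-0.1, 0.4, 0.3]
opening: 0.0469
time: 40.9
ee_pos: [0.4365, 0.3156, 0.1007]
tcp_rot: [-59.7, 0.3, 1.9]
wrist_force: [0.1, 0.5, -0.4]
opening: 0.0469
time: 41.1
ee_pos: [0.4371, 0.3151, 0.1019]
tcp_rot: [-60.0, -0.0, 2.2]
wrist_force: [1.0, 0.3, 0.1]
opening: 0.0469
rot units [-0.    0.01 -0.03] 0.1 shift units [ 0.03  0.05 -3.53]
  0.7 [0.428 0.013 0.037] (array([428.6,  13.7]), array([129.6,  32.5]), 'rect', 84.2, 'pca', np.float64(83.8))
  hi [0.596 0.241 0.144]
  0.79 [0.443 0.314 0.035] (array([437.3, 338.7]), array([ 34.3, 142.5]), 'rect', -87.7, 'pca', np.float64(88.7))
  0.74 [0.433 0.005 0.035] (array([428.3,  12.2]), array([132.5,  33.6]), 'rect', 84.0, 'pca', np.float64(82.7))
  hi [0.603 0.238 0.121]
41.3 [0.43757911 0.31620425 0.10399271] [-59.85738851  -0.16485797   2.23906638]
```

```bash
python3 -m jog '[[0.45,0.03,0.03,-1,0,0,0],[0.45,0.03,0.03,-2,0,0,0],[0.45,0.03,0.03,-2.8,0,0,0],[0.45,0.03,0.03,-3.4,0,0,0],[0.45,0.03,0.03,-3.55,0,0,0]]'
python3 -m jog '[[0.45,0,0,0,0,0,0],[0.6,0,0,0,0,0,0],[0.9,0,0,0,0,0,0],[0.9,0,0,0,0,0,0],[0.9,0,0,0,0,0,0]]' 80
python3 -m jog '[[0.9,0,0,0,0,0,0],[0.9,0,0,0.5,0,0,0],[0.9,0,0,1.5,0,0,0],[0.9,0,0,3,0,0,0],[0.9,0,0,4.5,0,0,0]]'
python3 -m jog '[[0.9,0,0,1.5,0,0,0],[0.9,0,0,3,0,0,0],[0.9,0,0,4.2,0,0,0],[0.9,0,0,4.2,0,0,0],[0.9,0,0,4.2,0,0,0]]' 90
python3 rot.py '[0.6181,0.1799,0.23]' '[-150,0,96.05]'; python3 tubes.py
```

```text
time: 41.8
ee_pos: [0.4372, 0.3165, 0.0131]
tcp_rot: [-59.9, 0.0, 2.2]
wrist_force: [-0.1, 0.2, 0.5]
opening: 0.0471
time: 42.3
ee_pos: [0.4389, 0.3169, 0.0161]
tcp_rot: [-59.8, -0.2, 2.1]
wrist_force: [-1.2, -1.9, 6.4]
opening: 0.0277
time: 42.8
ee_pos: [0.4376, 0.3164, 0.1289]
tcp_rot: [-59.8, -0.0, 2.1]
wrist_force: [0.9, -0.2, 0.3]
opening: 0.0275
time: 43.3
ee_pos: [0.4381, 0.3165, 0.233]
tcp_rot: [-59.8, -0.1, 2.1]
wrist_force: [-0.2, -0.3, -1.6]
opening: 0.0274
rot units [-12.97 -14.94  14.4 ] 122.3 shift units [ 7.2  -5.46 -0.12]
0.0 [0.438 0.317 0.233] p 60.0 az 92.0 [21.3 -9.5 -8.3 80.3 28.3] 0.0
0.25 [0.483 0.282 0.232] p 72.0 az 58.0 [25.4 -9.6 -6.1 78.3  9.7] 0.0
0.5 [0.528 0.248 0.231] p 65.0 az 12.0 [ 28.6 -15.2 -13.   67.9  -7.1] 0.0
0.75 [0.573 0.214 0.231] p 48.0 az 2.0 [ 28.5 -25.  -27.6  48.2 -17.5] 0.0
1.0 [0.618 0.18  0.23 ] p 30.0 az 6.0 [ 22.5 -34.4 -45.   20.5 -14.2] 0.0
top tool top ('c', array([ 415.3, -347.6]), 'size', array([25.6, 26.9]), 'ang', 15.2, 'zmed', 171.6, 121) 0.17610369294343653
  hi [0.597 0.242 0.145]
  0.78 [0.428 0.014 0.037] (array([428.7,  13.8]), array([130.4,  32.3]), 'rect', 84.3, 'pca', np.float64(83.9))
  0.59 [ 0.727 -0.298  0.016] (array([ 737.7, -327.3]), array([ 73.4, 148.6]), 'rect', -74.4, 'pca', np.float64(86.0))
scene tool top ('c', array([ 415.3, -349. ]), 'size', array([26.3, 29.8]), 'ang', 13.3, 'zmed', 160.2, 235) 0.1767074121532157
  0.95 [0.432 0.003 0.035] (array([428.1,  12.1]), array([134.6,  36.9]), 'rect', 83.6, 'pca', np.float64(82.8))
  hi [0.441 0.279 0.25 ]
  hi [0.603 0.238 0.119]
  0.43 [0.339 0.311 0.013] (array([345.3, 283.9]), array([0., 0.]), 'rect', 0.0, 'pca', np.float64(0.0))
  hi [ 0.59  -0.284  0.068]
43.5 [0.43748202 0.31630493 0.23060636] [-59.87227987   0.09265765   2.13234435]
```

```bash
python3 -m jog '[[0.9,0.47,-0.36,0.5,-0.86,-1,0.96],[0.9,0.95,-0.73,1,-1.73,-2,1.92],[0.9,1.42,-1.1,1.5,-2.59,-3,2.88],[0.9,1.9,-1.46,2,-3.46,-3.98,3.84],[0.9,2.37,-1.83,2,-4.32,-4.98,4.8]]'
python3 -m jog '[[0.9,0.47,-0.36,0,-0.86,-1,0.96],[0.9,0.95,-0.73,0,-1.73,-2,1.92],[0.9,1.42,-1.1,0,-2.59,-3,2.88],[0.9,1.9,-1.46,0,-3.46,-3.98,3.84],[0.9,2.37,-1.83,0,-4.32,-4.98,4.8]]'
python3 -m jog '[[0.9,0.47,-0.36,0,-0.86,-1,0.96],[0.9,0.95,-0.73,0,-1.73,-2,1.92],[0.9,1.42,-1.1,0,-2.59,-3,2.88],[0.9,1.9,-1.46,0,-3.46,-3.98,3.84],[0.9,2.37,-1.83,0,-4.32,-4.98,4.8]]'
python3 -m jog '[[0.9,0,0,-0.7,0,0,0],[0.9,0,0,-1.4,0,0,0],[0.9,0,0,-2,0,0,0],[0.9,0,0,-2,0,0,0],[0.9,0,0,-2,0,0,0]]'
python3 rot.py '[0.6155,0.1796,0.1025]' '[-150,0,96.05]'|head -1
cat > ov.py <<'E'
from h import *
import sys
im=[]; s=float(sys.argv[2])/1e3; g=float(sys.argv[3])/1e3
t=np.array(bot.get_obs()['ee_pos']); a=np.array([t[0]-.866*.9944*s,t[1]-.866*.1054*s]); R=np.array([[.9944,-.1054],[.1054,.9944]])
zb=t[2]+.5*s-g-.065; print('axis',a,'bottom',zb)
for n in('top','scene'):
    p,d,m=cam(n); W=cloud(n,p,d); c=sel(W,a[0]-.03,a[0]+.03,a[1]-.03,a[1]+.03,zb+.122,zb+.140); print(n,'topcap',rect(c) if len(c)>8 else len(c))
    c=sel(W,a[0]-.04,a[0]+.04,a[1]-.03,a[1]+.03,zb-.004,zb+.010); print(n,'botcap',rect(c) if len(c)>8 else len(c))
    u=proj(m,[[*a,t[2]-.04]])[0].astype(int); q=cv2.resize(p[u[1]-40:u[1]+40,u[0]-40:u[0]+40],(400,400),interpolation=cv2.INTER_CUBIC)
    for z in(zb,zb+.012,zb+.130):
        b=np.array([[*(a+R@np.array(k)*.017),z] for k in((-1,-1),(1,-1),(1,1),(-1,1))]); cv2.polylines(q,[((proj(m,b)-u+40)*5).astype(int).reshape(-1,1,2)],True,(0,255,0),1)
    im.append(q)
save(sys.argv[1],np.hstack(im))
E
python3 ov.py held3.png 8 24
```

```text
time: 44.0
ee_pos: [0.4981, 0.2707, 0.2832]
tcp_rot: [-88.0, -18.0, 31.6]
wrist_force: [0.9, -0.1, -1.3]
opening: 0.0271
time: 44.5
ee_pos: [0.5566, 0.2248, 0.2809]
tcp_rot: [-122.3, -17.7, 67.1]
wrist_force: [0.7, -0.2, -1.7]
opening: 0.027
time: 45.0
ee_pos: [0.6155, 0.1792, 0.2807]
tcp_rot: [-150.1, 0.2, 96.2]
wrist_force: [0.9, 0.6, -0.9]
opening: 0.0269
time: 45.5
ee_pos: [0.6155, 0.1793, 0.2313]
tcp_rot: [-149.9, -0.0, 96.0]
wrist_force: [-0.2, 0.0, -0.4]
opening: 0.0264
rot units [ 0.   -0.01  0.01] 0.1 shift units [-0.    0.01 -5.15]
axis [0.60864697 0.17852583] bottom 0.1463235743778869
top topcap ('c', array([603.2, 174.9]), 'size', array([47.5, 48.2]), 'ang', 1.4, 'zmed', 273.3, 174)
top botcap ('c', array([611.2, 167.3]), 'size', array([ 7.7, 34.3]), 'ang', 83.9, 'zmed', 151.6, 10)
scene topcap ('c', array([601.8, 174.9]), 'size', array([51.7, 40.2]), 'ang', 11.0, 'zmed', 273.6, 117)
scene botcap ('c', array([610.9, 175.7]), 'size', array([32.4, 40.5]), 'ang', 3.5, 'zmed', 151.9, 44)
```

View pics/held3.png

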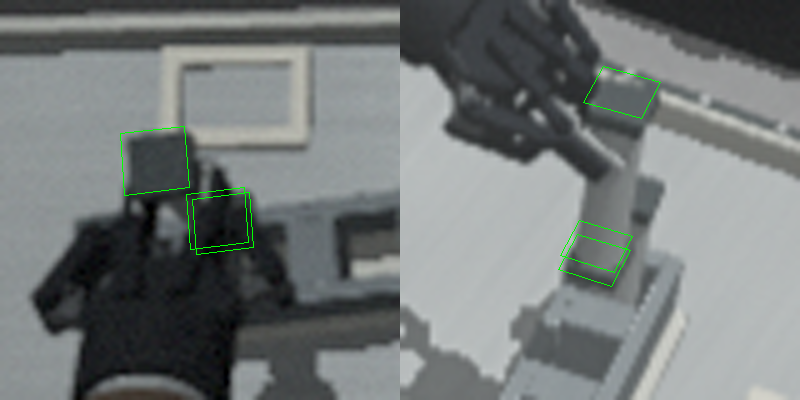

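The overlay matches again. I lower it into the third pocket (y=+36) and release.

```bash
python3 -m jog '[[0.9,-0.04,0,-0.8,0,0,0],[0.9,-0.04,0,-1.6,0,0,0],[0.9,-0.04,0,-2.4,0,0,0],[0.9,-0.04,0,-2.9,0,0,0],[0.9,-0.04,0,-2.9,0,0,0]]'
python3 -m jog '[[0.9,0,0,-0.3,0,0,0],[0.9,0,0,-0.6,0,0,0],[0.9,0,0,-0.9,0,0,0],[0.9,0,0,-0.9,0,0,0]]'
python3 -m jog '[[0.9,0,0,-0.4,0,0,0],[0.9,0,0,-0.8,0,0,0],[0.9,0,0,-1.2,0,0,0],[0.9,0,0,-1.2,0,0,0]]'
```

```text
time: 46.1
ee_pos: [0.6142, 0.1791, 0.1574]
tcp_rot: [-149.8, 0.0, 96.0]
wrist_force: [0.2, -0.3, -0.8]
opening: 0.0271
time: 46.5
ee_pos: [0.6143, 0.1791, 0.1352]
tcp_rot: [-149.9, 0.0, 96.0]
wrist_force: [-0.1, 0.1, -1.6]
opening: 0.0274
time: 46.9
ee_pos: [0.6146, 0.1791, 0.1055]
tcp_rot: [-150.0, 0.0, 96.0]
wrist_force: [-0.5, 0.0, -0.9]
opening: 0.0271
```

```bash
python3 -m jog '[[0.7,0,0,0,0,0,0],[0.6,0,0,0,0,0,0],[0.5,0,0,0,0,0,0],[0.4,0,0,0,0,0,0],[0.35,0,0,0,0,0,0]]'
python3 -m jog '[[0.35,-0.4,-0.04,0.23,0,0,0],[0.35,-0.8,-0.08,0.47,0,0,0],[0.35,-1.2,-0.13,0.7,0,0,0],[0.35,-1.7,-0.18,1,0,0,0],[0.35,-2.07,-0.22,1.2,0,0,0]]'
python3 -m jog '[[0.45,-0.2,0,1,0,0,0],[0.45,-0.2,0,2,0,0,0],[0.45,-0.2,0,3,0,0,0],[0.45,-0.2,0,3.6,0,0,0],[0.45,-0.2,0,3.6,0,0,0]]'
python3 stood.py | grep '^0'
python3 tubes.py
python3 - <<'E'
import numpy as np
a=np.radians(84.0); t=-np.array([np.cos(a),np.sin(a)]); G=np.array([.4284,.0135])+.026*t; print(G, G-.0055*t)
E
python3 rot.py '[0.4263,-0.0069,0.10]' '[-60,0,-6]'
```

```text
time: 47.4
ee_pos: [0.6148, 0.1793, 0.1073]
tcp_rot: [-150.0, -0.0, 96.0]
wrist_force: [0.3, 0.2, -0.1]
opening: 0.0557
time: 47.9
ee_pos: [0.5626, 0.1737, 0.1376]
tcp_rot: [-150.0, -0.0, 96.0]
wrist_force: [0.0, -0.1, -0.5]
opening: 0.0552
time: 48.4
ee_pos: [0.5586, 0.1741, 0.2309]
tcp_rot: [-150.3, -0.1, 96.0]
wrist_force: [0.1, 0.2, -0.3]
opening: 0.047
0.036 top ('c', array([609. , 175.8]), 'size', array([35.6, 34. ]), 'ang', 6.4, 'zmed', 146.9, 143)
0.036 scene ('c', array([607.7, 176.8]), 'size', array([34.4, 40.2]), 'ang', 6.5, 'zmed', 145.2, 133)
0.108 top ('c', array([601.1, 248. ]), 'size', array([35.2, 33.3]), 'ang', 8.9, 'zmed', 146.9, 147)
0.108 scene ('c', array([599.6, 247.2]), 'size', array([33.9, 38.9]), 'ang', 8.5, 'zmed', 144.7, 128)
top tool top ('c', array([ 415.3, -347.4]), 'size', array([25.7, 26.9]), 'ang', 15.4, 'zmed', 171.2, 122) 0.175718760117715
  0.96 [0.428 0.011 0.038] (array([428.2,  14. ]), array([130.8,  33.4]), 'rect', 83.9, 'pca', np.float64(83.7))
  hi [0.597 0.242 0.145]
  hi [0.606 0.172 0.145]
scene tool top ('c', array([ 414.4, -348.5]), 'si
[... 157 characters left out ...]
t', 82.5, 'pca', np.float64(82.7))
  hi [ 0.604 -0.078  0.111]
  hi [0.604 0.24  0.141]
  hi [0.61  0.167 0.113]
49.0 [0.55795496 0.17377538 0.22667391] [-1.49981980e+02 -8.38282219e-03  9.59919139e+01]
[ 0.42568226 -0.01235757] [ 0.42625717 -0.0068877 ]
rot units [ 14.2  14.2 -15.6] 127.1 shift units [-5.27 -7.23 -5.07]
0.0 [0.558 0.174 0.227] p 30.0 az 6.0 [ 25.4 -45.  -50.4  26.2 -16.7] 0.0
0.25 [0.525 0.129 0.195] p 47.0 az 1.0 [ 20.6 -38.7 -40.1  47.  -13.1] 0.0
0.5 [0.492 0.083 0.163] p 63.0 az 10.0 [  9.5 -30.4 -31.6  62.1   0.1] 0.0
0.75 [0.459 0.038 0.132] p 71.0 az 51.0 [ -4.9 -20.3 -25.4  73.7  15.8] 0.0
1.0 [ 0.426 -0.007  0.1  ] p 60.0 az 84.0 [-19.9  -7.4 -20.8  84.4  29. ] 0.0
```

Two tubes stand. Now tube B at (428,14).

```bash
python3 -m jog '[[0.45,-0.35,-0.48,-0.1,0.95,0.95,-1.04],[0.45,-0.7,-0.96,-0.3,1.89,1.89,-2.08],[0.45,-1.05,-1.44,-0.5,2.84,2.84,-3.12],[0.45,-1.4,-1.93,-0.7,3.78,3.78,-4.16],[0.45,-1.76,-2.41,-1,4.73,4.73,-5.2]]'
python3 -m jog '[[0.45,-0.35,-0.48,-0.3,0.95,0.95,-1.04],[0.45,-0.7,-0.96,-0.6,1.89,1.89,-2.08],[0.45,-1.05,-1.44,-0.9,2.84,2.84,-3.12],[0.45,-1.4,-1.93,-1.3,3.78,3.78,-4.16],[0.45,-1.76,-2.41,-1.7,4.73,4.73,-5.2]]'
python3 -m jog '[[0.45,-0.35,-0.48,-0.4,0.95,0.95,-1.04],[0.45,-0.7,-0.96,-0.8,1.89,1.89,-2.08],[0.45,-1.05,-1.44,-1.2,2.84,2.84,-3.12],[0.45,-1.4,-1.93,-1.7,3.78,3.78,-4.16],[0.45,-1.75,-2.41,-2.1,4.73,4.73,-5.2]]'
python3 -m jog '[[0.45,0,0,0,0,0,0],[0.45,0,0,0,0,0,0]]'
python3 rot.py '[0.4263,-0.0069,0.0135]' '[-60,0,-6]'|head -1; python3 tubes.py | grep -v tool
```

```text
time: 49.5
ee_pos: [0.5137, 0.1135, 0.2026]
tcp_rot: [-122.4, -19.6, 64.2]
wrist_force: [0.6, 0.0, -0.1]
opening: 0.047
time: 50.0
ee_pos: [0.47, 0.053, 0.1598]
tcp_rot: [-87.2, -19.5, 25.3]
wrist_force: [0.2, -0.4, -0.6]
opening: 0.0467
time: 50.5
ee_pos: [0.4264, -0.0076, 0.1068]
tcp_rot: [-59.9, 0.1, -6.2]
wrist_force: [0.8, -0.5, 0.1]
opening: 0.0474
time: 50.7
ee_pos: [0.4265, -0.0075, 0.1065]
tcp_rot: [-60.1, -0.0, -6.0]
wrist_force: [1.0, 0.4, 0.5]
opening: 0.0472
rot units [ 0.02  0.   -0.  ] 0.1 shift units [-0.01  0.03 -3.72]
  hi [0.606 0.173 0.143]
  hi [0.596 0.242 0.145]
  0.5 [0.43  0.033 0.037] (array([432. ,  28.7]), array([99.9, 32.6]), 'rect', 86.4, 'pca', np.float64(84.9))
  hi [ 0.407 -0.332  0.091]
  0.89 [0.432 0.004 0.036] (array([429.9,  13.1]), array([133.7,  37.2]), 'rect', 83.7, 'pca', np.float64(82.6))
  hi [0.611 0.166 0.118]
50.9 [ 0.42661995 -0.00638625  0.10780196] [-60.10165712  -0.18134801  -5.85796198]
```

```bash
python3 -m jog '[[0.45,0,0,-1,0,0,0],[0.45,0,0,-2,0,0,0],[0.45,0,0,-2.8,0,0,0],[0.45,0,0,-3.5,0,0,0],[0.45,0,0,-3.74,0,0,0]]'
python3 -m jog '[[0.45,0,0,0,0,0,0],[0.6,0,0,0,0,0,0],[0.9,0,0,0,0,0,0],[0.9,0,0,0,0,0,0],[0.9,0,0,0,0,0,0]]' 80
python3 -m jog '[[0.9,0,0,0,0,0,0],[0.9,0,0,0.5,0,0,0],[0.9,0,0,1.5,0,0,0],[0.9,0,0,3,0,0,0],[0.9,0,0,4.5,0,0,0]]'
python3 -m jog '[[0.9,0,0,1.5,0,0,0],[0.9,0,0,3,0,0,0],[0.9,0,0,4.2,0,0,0],[0.9,0,0,4.2,0,0,0],[0.9,0,0,4.2,0,0,0]]' 90
python3 rot.py '[0.6241,0.1081,0.28]' '[-150,0,96.05]'
```

```text
time: 51.4
ee_pos: [0.4257, -0.0062, 0.0126]
tcp_rot: [-60.1, -0.0, -5.9]
wrist_force: [0.0, -0.2, -0.2]
opening: 0.0473
time: 51.9
ee_pos: [0.427, -0.0072, 0.0149]
tcp_rot: [-60.0, -0.1, -6.0]
wrist_force: [-1.8, -1.7, 5.7]
opening: 0.0275
time: 52.4
ee_pos: [0.4259, -0.0069, 0.1281]
tcp_rot: [-60.1, -0.0, -6.0]
wrist_force: [1.8, 0.7, 0.1]
opening: 0.0275
time: 52.9
ee_pos: [0.4265, -0.0071, 0.2319]
tcp_rot: [-60.1, -0.1, -6.0]
wrist_force: [-0.2, 0.4, -1.8]
opening: 0.0269
rot units [-14.19 -14.17  15.6 ] 127.0 shift units [7.91 4.61 1.92]
0.0 [ 0.426 -0.007  0.232] p 60.0 az 84.0 [-19.9  -8.2  -7.1  98.9  29. ] 0.0
0.25 [0.476 0.022 0.244] p 71.0 az 50.0 [ -7.  -16.5 -10.3  85.5  16.1] 0.0
0.5 [0.525 0.05  0.256] p 63.0 az 10.0 [  4.1 -24.7 -17.9  70.2   2.6] 0.0
0.75 [0.575 0.079 0.268] p 47.0 az 1.0 [ 11.1 -32.8 -29.2  50.7  -6.7] 0.0
1.0 [0.624 0.108 0.28 ] p 30.0 az 6.0 [ 12.2 -37.9 -41.5  26.5  -5.4] 0.0
```

```bash
python3 -m jog '[[0.9,0.53,0.31,0.4,-0.95,-0.95,1.04],[0.9,1.05,0.62,0.8,-1.89,-1.89,2.08],[0.9,1.58,0.92,1.2,-2.84,-2.84,3.12],[0.9,2.1,1.23,1.6,-3.78,-3.78,4.16],[0.9,2.63,1.54,1.9,-4.73,-4.73,5.2]]'
python3 -m jog '[[0.9,0.53,0.31,0,-0.95,-0.95,1.04],[0.9,1.05,0.62,0,-1.89,-1.89,2.08],[0.9,1.58,0.92,0,-2.84,-2.84,3.12],[0.9,2.1,1.23,0,-3.78,-3.78,4.16],[0.9,2.63,1.54,0,-4.73,-4.73,5.2]]'
python3 -m jog '[[0.9,0.53,0.31,0,-0.95,-0.95,1.04],[0.9,1.05,0.62,0,-1.89,-1.89,2.08],[0.9,1.58,0.92,0,-2.84,-2.84,3.12],[0.9,2.1,1.23,0,-3.78,-3.78,4.16],[0.9,2.63,1.54,0,-4.73,-4.73,5.2]]'
python3 -m jog '[[0.9,0,0,-0.7,0,0,0],[0.9,0,0,-1.4,0,0,0],[0.9,0,0,-2,0,0,0],[0.9,0,0,-2,0,0,0],[0.9,0,0,-2,0,0,0]]'
python3 rot.py '[0.6238,0.1082,0.1045]' '[-150,0,96.05]'|head -1
python3 ov.py held4.png 9.4 25; python3 tubes.py
```

```text
time: 53.4
ee_pos: [0.4923, 0.032, 0.2783]
tcp_rot: [-87.6, -19.6, 25.9]
wrist_force: [0.0, -0.5, -0.7]
opening: 0.0267
time: 53.9
ee_pos: [0.5577, 0.0706, 0.2772]
tcp_rot: [-122.8, -19.4, 64.7]
wrist_force: [0.6, -0.3, -0.6]
opening: 0.0269
time: 54.4
ee_pos: [0.6231, 0.1091, 0.2765]
tcp_rot: [-150.1, 0.2, 96.2]
wrist_force: [0.6, 1.0, -2.1]
opening: 0.0272
time: 54.9
ee_pos: [0.6232, 0.1085, 0.2275]
tcp_rot: [-149.9, -0.0, 96.0]
wrist_force: [-0.3, -0.1, -0.3]
opening: 0.027
rot units [ 0.   -0.02  0.01] 0.1 shift units [ 0.02 -0.01 -4.92]
axis [0.61508627 0.10762687] bottom 0.14222125127564955
top topcap ('c', array([609.9, 100.9]), 'size', array([47.8, 47.9]), 'ang', 88.3, 'zmed', 270.7, 178)
top botcap 3
scene topcap ('c', array([608.9, 102.8]), 'size', array([49.7, 43.8]), 'ang', 6.4, 'zmed', 271.4, 134)
scene botcap ('c', array([615.9, 105. ]), 'size', array([34.5, 36.8]), 'ang', 8.2, 'zmed', 147.9, 32)
top tool top ('c', array([ 415.3, -347.4]), 'size', array([25.6, 26.8]), 'ang', 15.5, 'zmed', 171.3, 122) 0.17724185169119577
  hi [0.611 0.105 0.272]
  hi [0.597 0.241 0.146]
scene tool top ('c', array([ 415.1, -349.1]), 'size', array([27.1, 27.8]), 'ang', 14.4, 'zmed', 159.7, 233) 0.17768665994818872
  hi [0.608 0.239 0.128]
  0.69 [ 0.545 -0.155  0.046] (array([ 540.7, -150.1]), array([41.1, 45. ]), 'rect', -24.0, 'pca', np.float64(-41.6))
  hi [0.622 0.095 0.207]
  hi [0.619 0.169 0.125]
55.2 [0.62363864 0.1085518  0.22930381] [-1.50050682e+02 -2.09860504e-02  9.59879461e+01]
```

```bash
python3 -m jog '[[0.9,0,0,-0.8,0,0,0],[0.9,0,0,-1.6,0,0,0],[0.9,0,0,-2.4,0,0,0],[0.9,0,0,-2.9,0,0,0],[0.9,0,0,-2.9,0,0,0]]'
python3 -m jog '[[0.9,0,0,-0.3,0,0,0],[0.9,0,0,-0.6,0,0,0],[0.9,0,0,-0.9,0,0,0],[0.9,0,0,-0.9,0,0,0]]'
python3 -m jog '[[0.9,0,0,-0.4,0,0,0],[0.9,0,0,-0.8,0,0,0],[0.9,0,0,-1.1,0,0,0],[0.9,0,0,-1.1,0,0,0]]'
```

```text
time: 55.7
ee_pos: [0.6227, 0.1084, 0.1531]
tcp_rot: [-149.8, 0.0, 96.0]
wrist_force: [-0.3, -0.3, -0.7]
opening: 0.0269
time: 56.1
ee_pos: [0.623, 0.1084, 0.1317]
tcp_rot: [-149.9, -0.0, 96.0]
wrist_force: [-0.4, -0.2, -1.0]
opening: 0.0271
time: 56.5
ee_pos: [0.6231, 0.1085, 0.1043]
tcp_rot: [-149.9, -0.0, 96.0]
wrist_force: [1.2, -0.4, -0.8]
opening: 0.0271
```

```bash
python3 -c "
from kin import *
for k in (.03,.045,.06): print(ik(np.array([.6231-.861*k,.1085-.091*k,.1043+.5*k]),30,6))"
python3 -m jog '[[0.7,0,0,0,0,0,0],[0.6,0,0,0,0,0,0],[0.5,0,0,0,0,0,0],[0.4,0,0,0,0,0,0],[0.35,0,0,0,0,0,0]]'
```

```text
(array([ 12.8, -38.3, -59.6,   8.9,  -5.9]), 0.0)
(array([ 13.1, -41.8, -60.3,  11.7,  -6.1]), 0.0)
(array([ 13.3, -45.3, -61. ,  14.6,  -6.4]), 0.0)
time: 57.0
ee_pos: [0.6236, 0.1086, 0.1063]
tcp_rot: [-150.0, -0.0, 96.0]
wrist_force: [0.6, -0.9, 0.0]
opening: 0.0555
```

```bash
python3 -m jog '[[0.35,-0.4,-0.04,0.23,0,0,0],[0.35,-0.8,-0.08,0.47,0,0,0],[0.35,-1.2,-0.13,0.7,0,0,0],[0.35,-1.7,-0.18,1,0,0,0],[0.35,-2.0,-0.21,1.16,0,0,0]]'
python3 -m jog '[[0.35,-0.1,-0.2,0.3,-0.16,1.5,0],[0.35,-0.2,-0.5,0.8,-0.31,3,0],[0.35,-0.2,-1,1.4,-0.47,4.5,0],[0.35,-0.2,-1.5,2,-0.63,5.97,0],[0.35,-0.2,-2,2.6,-0.63,5.97,0]]'
python3 -m jog '[[1,0,-0.5,0,-0.16,1.5,0],[1,0,-1,0,-0.31,3,0],[1,0,-1.5,0,-0.47,4.5,0],[1,0,-2,0,-0.63,5.97,0],[1,0,-2.5,0,-0.63,5.97,0]]' 40
python3 stood.py
python3 rot.py '[0.55,-0.077,0.2]' '[-90,0,96.05]'|head -1
python3 - <<'E'
from h import *
for n in('top','scene'):
    p,d,m=cam(n); W=cloud(n,p,d); s=sel(W,.55,.72,-.12,-.03,.09,.14); print(n,rect(s))
E
```

```text
time: 57.5
ee_pos: [0.5731, 0.1033, 0.1359]
tcp_rot: [-150.1, -0.0, 96.0]
wrist_force: [-0.0, -0.6, 1.0]
opening: 0.0557
time: 58.0
ee_pos: [0.5708, 0.0529, 0.201]
tcp_rot: [-119.8, -0.0, 96.0]
wrist_force: [-0.0, 0.0, -1.1]
opening: 0.0556
time: 58.5
ee_pos: [0.57, -0.0098, 0.1948]
tcp_rot: [-89.4, -0.0, 96.0]
wrist_force: [-0.7, -0.6, -0.6]
opening: -0.0001
-0.108 top 0
-0.108 scene 0
-0.036 top 0
-0.036 scene ('c', array([616. , 103.5]), 'size', array([34.1, 37.5]), 'ang', 6.5, 'zmed', 146.3, 142)
0.036 top ('c', array([606.9, 189.8]), 'size', array([33.9, 11.1]), 'ang', 18.0, 'zmed', 146.4, 33)
0.036 scene ('c', array([608.2, 175.6]), 'size', array([34.1, 40.1]), 'ang', 3.3, 'zmed', 145.3, 129)
0.108 top ('c', array([601.1, 248.5]), 'size', array([34.9, 34. ]), 'ang', 8.8, 'zmed', 146.6, 147)
0.108 scene ('c', array([600.6, 246.7]), 'size', array([35.8, 39.1]), 'ang', 17.1, 'zmed', 145.2, 121)
rot units [0.   0.04 0.  ] 0.2 shift units [-0.71 -2.73 -0.07]
top ('c', array([596.5, -73.9]), 'size', array([21.6, 25. ]), 'ang', 4.6, 'zmed', 118.3, 55)
scene ('c', array([597.7, -75.9]), 'size', array([23.9, 23.9]), 'ang', 36.0, 'zmed', 114.1, 77)
```

All three stand at 146 mm and no other tube is reported. Now the switch lever: I approach the ball from its -x side.

```bash
python3 -m jog '[[1,-0.4,-1.3,0,0,0,0],[1,-0.71,-2.6,0,0,0,0],[1,-0.71,-2.7,0,0,0,0],[1,-0.71,-2.7,0,0,0,0]]'
python3 -m jog '[[1,0,0,-1.3,0,0,0],[1,0,0,-2.6,0,0,0],[1,0,0,-4,0,0,0],[1,0,0,-4,0,0,0],[1,0,0,-4,0,0,0]]'
python3 -m jog '[[1,0.4,0.04,0,0,0,0],[1,0.8,0.08,0,0,0,0],[1,1.2,0.12,0,0,0,0],[1,1.6,0.16,0,0,0,0],[1,2,0.2,0,0,0,0]]'
python3 -m jog '[[1,0.3,0.03,0,0,0,0],[1,0.6,0.06,0,0,0,0],[1,0.9,0.1,0,0,0,0],[1,1.2,0.13,0,0,0,0],[1,1.4,0.15,0,0,0,0]]'
```

```text
time: 59.4
ee_pos: [0.5506, -0.0772, 0.2004]
tcp_rot: [-90.0, 0.0, 95.9]
wrist_force: [0.0, 0.3, -0.0]
opening: -0.0
time: 59.9
ee_pos: [0.5507, -0.0759, 0.1006]
tcp_rot: [-89.9, 0.0, 96.0]
wrist_force: [-0.3, 0.6, 0.5]
opening: 0.0002
time: 60.4
ee_pos: [0.6019, -0.0717, 0.1001]
tcp_rot: [-90.0, 0.0, 96.0]
wrist_force: [-0.8, -0.2, 0.4]
opening: -0.0001
time: 60.9
ee_pos: [0.6362, -0.0678, 0.0996]
tcp_rot: [-89.9, 0.0, 96.0]
wrist_force: [-1.6, 0.6, -1.2]
opening: -0.0
```

```bash
python3 -m jog '[[1,0.15,0.015,0,0,0,0],[1,0.3,0.03,0,0,0,0],[1,0.45,0.045,0,0,0,0],[1,0.55,0.055,0,0,0,0],[1,0.55,0.055,0,0,0,0]]'
python3 -m jog '[[1,0.06,0,0,0,0,0],[1,0.12,0,0,0,0,0],[1,0.12,0,0,0,0,0]]'
```

```text
time: 61.4
ee_pos: [0.6483, -0.0667, 0.0998]
tcp_rot: [-89.8, 0.0, 96.0]
wrist_force: [-8.1, -0.5, 1.7]
opening: 0.0002
time: 61.7
ee_pos: [0.6488, -0.0667, 0.0997]
tcp_rot: [-89.5, -0.0, 96.0]
wrist_force: [-20.9, -0.6, 6.8]
opening: 0.0001
```

```bash
python3 - <<'E'
from h import *
p,d,m=cam('scene'); W=cloud('scene',p,d); s=sel(W,.60,.74,-.11,-.02,.085,.14); 
i=np.array([0]); 
for o in bot.regions_of('scene','switch_tip')+bot.regions_of('scene','switch'):
    k=o['pixels']&(d>0); w=world(m,d,*np.nonzero(k)); w=w[w[:,2]>.09]; print(round(o['conf'],2),len(w),w.mean(0).round(3) if len(w) else '',w.max(0).round(3) if len(w) else '')
E
```

```text
0.45 66 [ 0.673 -0.071  0.114] [ 0.685 -0.061  0.125]
0.66 0
```

The lever is at its stop: 21 N, ball at x=0.673 as computed. I retract and make the final checks.

```bash
python3 -m jog '[[1,-0.3,-0.03,0,0,0,0],[1,-1,-0.1,0,0,0,0],[1,-2,-0.2,0.5,0,0,0],[1,-3,-0.2,2,0,0,0],[1,-4,-0.2,4,0,0,0]]'
python3 -m jog '[[1,-3,0,2,0,0,0],[1,-4,0,3,0,0,0],[1,-5,0,4,0,0,0],[1,-5,0,4,0,0,0],[1,-5,0,4,0,0,0]]'
python3 slot.py fin_slot.png; python3 stood.py; python3 tubes.py fin_
python3 - <<'E'
from h import *
for n in('top','scene'):
    p,d,m=cam(n); W=cloud(n,p,d); print(n,'ball',rect(sel(W,.55,.74,-.12,-.03,.09,.14)))
    for l in 'reagent powder_jar magnifier frame0 scale_bar lift_box'.split():
        for o in bot.regions_of(n,l):
            if o['conf']<.5: continue
            w=world(m,d,*np.nonzero(o['pixels']&(d>0))); print(l,np.median(w,0).round(3))
a,b=[cv2.imread('pics/fin_%s.png'%n)[y:y+300,x:x+390] for n,(x,y) in(('top',(150,120)),('scene',(230,90)))]
cv2.imwrite('pics/final.png',cv2.resize(np.hstack([a,b]),(796,306)))
E
```

```text
time: 62.35
ee_pos: [0.5534, -0.0715, 0.1945]
tcp_rot: [-89.8, -0.0, 96.0]
wrist_force: [1.1, -0.6, 0.4]
opening: 0.0001
time: 62.85
ee_pos: [0.4301, -0.0717, 0.2968]
tcp_rot: [-90.3, 0.1, 96.0]
wrist_force: [0.4, 0.5, 0.1]
opening: -0.0004
[ 0.43013498 -0.07172921  0.29681556] [-90.25229308   0.09758869  95.97472561]
slot -176.68333314856423 [3441.50205579  351.93859924] 3242
-0.108 top 0
-0.108 scene 0
-0.036 top 0
-0.036 scene ('c', array([615.3, 105.3]), 'size', array([33.2, 41. ]), 'ang', 6.5, 'zmed', 145.3, 140)
0.036 top ('c', array([609.2, 176.4]), 'size', array([35. , 34.3]), 'ang', 6.5, 'zmed', 146.9, 145)
0.036 scene ('c', array([608.1, 173.8]), 'size', array([34. , 42.9]), 'ang', 9.0, 'zmed', 144.8, 132)
0.108 top ('c', array([601.1, 248.5]), 'size', array([35. , 34.4]), 'ang', 9.1, 'zmed', 147.0, 149)
0.108 scene ('c', array([599.3, 248.2]), 'size', array([34.9, 40.5]), 'ang', 8.9, 'zmed', 145.0, 122)
top tool top ('c', array([ 415.3, -347.2]), 'size', array([25.6, 26.7]), 'ang', 16.4, 'zmed', 171.2, 122) 0.1765017758344022
  hi [0.597 0.242 0.144]
  hi [0.604 0.172 0.14
[... 217 characters left out ...]
019763 -0.07160064  0.29448219] [-8.99490133e+01  1.78046911e-02  9.59938795e+01]
top ball ('c', array([677.6, -67.7]), 'size', array([18. , 14.7]), 'ang', 46.5, 'zmed', 119.8, 23)
reagent [ 0.712 -0.153  0.087]
powder_jar [0.343 0.203 0.013]
magnifier [ 0.726 -0.298  0.016]
frame0 [0.737 0.218 0.013]
frame0 [0.34  0.203 0.013]
scale_bar [0.339 0.31  0.013]
lift_box [0.742 0.02  0.042]
scene ball ('c', array([671.5, -71.1]), 'size', array([22. , 24.6]), 'ang', 78.8, 'zmed', 116.1, 74)
reagent [ 0.728 -0.169  0.08 ]
powder_jar [ 0.545 -0.155  0.047]
magnifier [ 0.727 -0.302  0.016]
frame0 [0.338 0.168 0.012]
frame0 [0.729 0.211 0.012]
scale_bar [0.339 0.303 0.012]
lift_box [0.736 0.013 0.041]
```

View pics/final.png

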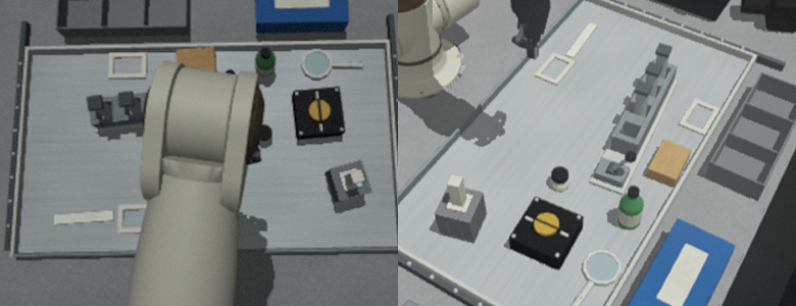

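The final view shows three tubes standing in the block, the lever leaning to the far side, the tuner in its stand and the slot in line with the marks. The other things are where they were.

```bash
python3 -c "
from workcell import bot
print(bot.job_done())"
```

```text
the job is handed in; nothing more can be done
None
```

The job is done and handed in at about 64 s; no verdict is reported. I turned the trimmer with the white tuner and put the tool back in its stand. Then I stood the three zinc tubes in three pockets of the dryer and pushed the lever over to its stop.

**Last checks**
- **Trimmer:** the slot reads 3.3° and the marks about 4.4°, so it is roughly 1° (0.02 rad) off line. I left it there.
- **Tuner:** it hangs in the stand with its top at 171 mm, where 172 mm is nominal.
- **Tubes:** they stand in the pockets at y = -36, 36 and 108 mm with their tops at about 146 mm. The top camera could not see the one at -36 because the arm was in the way, so only the scene camera confirmed it.
- **Lever:** the ball is at x ≈ 0.673 m, where the full-over position was computed to be. The lever stopped at 21 N.
- **Other things:** they read within a few millimetres of their starting positions in the scene camera. The top camera's larger offsets are on things the arm partly hid, and its powder-jar report was a false hit on a frame.

**What went wrong on the way:** my first placing of one tube failed. It fell out beyond the block, most likely caught by the fingers as they rose. I pushed it clear of the block with a fingertip, gripped it again and placed it properly. It came to lie very close to the cardboard box, which shows no clear movement.

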